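# Fetch the yellow models from the tilting bin

### The job

The glued pair of yellow plaster models sits at the back of one of the rack's two tilting bins, under the cover. Move whatever stands in front of that bin aside to a free spot on the bench, tilt the bin forward by its white tab to its stop, take the models out and set them down gently, upright, on the middle of the green pad in the case pan; then tilt that bin fully shut again. Leave the other bin and everything else where it is, and tip nothing over.

Things in the scene. Friction and masses are not known exactly. Their poses are not given: they have to be found in the camera images.
- rack: Fixed rack of two blue tilting bins, 150 (x) x 303 (y) x 155 high; origin centre of underside on the bench, x from its front (facing the robot) to its back. Bin fronts at x = -70, bin centres y = +74.5 (left), -74.5 (right). Aluminium side and middle walls 54 high, behind x = 0 152 high; a fixed clear cover 151 to 155 high over x = 0 to 76 hides the back of the bins from above.
- bin_left (a joint): Tilt of the left bin (+y side of the rack) in rad: 0 shut (level), grows as its top is pulled forward, towards the robot, and its back rises; stop at 0.65. Stiff hinge (about 0.42 N m friction): stays where it is left; some 5 to 9 N at the tab moves it. Under that load a grip on the tab may creep a few mm, so watch the angle.
- bin_right (a joint): Tilt of the right bin (-y side of the rack) in rad: 0 shut (level), grows as its top is pulled forward, towards the robot, and its back rises; stop at 0.65. Stiff hinge (about 0.42 N m friction): stays where it is left; some 5 to 9 N at the tab moves it. Under that load a grip on the tab may creep a few mm, so watch the angle.
- bin_left_hinge (a point): Pivot of the left bin, middle of its lower front edge, 12 above the bench; axes turn with the bin: x along its floor to the back, y along the hinge, z up its front wall.
- bin_right_hinge (a point): Pivot of the right bin, middle of its lower front edge, 12 above the bench; axes turn with the bin: x along its floor to the back, y along the hinge, z up its front wall.
- bin_left_tab (a point): Grip point of the left bin's white tab: 26 wide (y), 10 thick (x), rounded, standing on the middle of the front wall; the point lies 100 above the hinge, 12 below the tab's top, 25 above the front wall's top edge (75). Axes turn with the bin, as for its hinge.
- bin_right_tab (a point): Grip point of the right bin's white tab: 26 wide (y), 10 thick (x), rounded, standing on the middle of the front wall; the point lies 100 above the hinge, 12 below the tab's top, 25 above the front wall's top edge (75). Axes turn with the bin, as for its hinge.
- bin_left_seat (a point): Middle of the floor of the left bin's back pocket, 96 behind the hinge and 4 above it; axes turn with the bin. Pocket 68 deep (x) x 132 wide (y), back and side walls 34 high over the bin's underside, and a rib 13 high at its front keeps the contents back when the bin is tilted. Side walls are 70 high over the front 32 mm only.
- bin_right_seat (a point): Middle of the floor of the right bin's back pocket, 96 behind the hinge and 4 above it; axes turn with the bin. Pocket 68 deep (x) x 132 wide (y), back and side walls 34 high over the bin's underside, and a rib 13 high at its front keeps the contents back when the bin is tilted. Side walls are 70 high over the front 32 mm only.
- yellow_pair: Upper and lower yellow plaster models glued into one block, 57 (x) x 61 (y) x 54 high, 0.16 kg; origin centre of underside, z up. Stands in the back pocket of the left or the right bin, x roughly to the rack's back; grasp across y, at mid height.
- white_cast: White plaster jaw, 56 x 60 x 28; origin centre of underside. In the back pocket of the other bin; to be left there.
- case_pan: Fixed open yellow case pan, 150 (x) x 250 (y) x 36 high, walls 5, floor 5; origin centre of underside on the bench. A divider along x (5 thick, as high as the walls) splits it into two compartments, each 140 (x) x 117 (y), centres at y = +61 and -61. The bench is bare, apart from the things named, from 360 to 640 in front of the robot, and from 220 to its left to 390 to its right.
- pad: Fixed green pad lying on the floor of the empty compartment, centred in it, 100 (x) x 90 (y) x 3; origin centre of underside, so its top is 3 above the origin and about 8 above the bench; x, y parallel to the pan's.
- brown_cast: Brown plaster jaw on a white base, 56 x 66 x 40, in the pan's other compartment; origin centre of underside.
- jar: Powder jar with white lid, 48 diameter x 58 high, loose; origin centre of underside. Stands in front of one bin, in the way of its tilting.
- bottle: Slim dropper bottle with black cap, body 26 diameter up to 46 high, cap 18 diameter up to 73; loose; origin centre of underside. Stands in front of the other bin, in the way of its tilting.
- burner: Glass spirit burner, 62 diameter x 76 high, loose; origin centre of underside. Stands in front of the pan; bystander.
- bur_block: Wooden bur block, 40 x 64 x 38, loose; origin centre of underside. Stands behind the pan; bystander. A lamp head hangs low over the back of the bench, from about 670 in front of the robot and right of its middle: keep hand and wrist nearer than that.

How it is judged (in metres and radians):
On the way, in this order (a step that is already met when the one before it is completed fails the run):
1. the bin that holds the yellow models is tilted forward (over 0.55 rad) with the models still in it (((value of joint bin_left above 0.55 rad and y of yellow_pair in the frame of bin_left_seat between -0.07 and 0.07 m and z of yellow_pair in the frame of bin_left_seat below 0.02 m and x of yellow_pair in the frame of bin_left_seat between -0.03 and 0.03 m) or (value of joint bin_right above 0.55 rad and y of yellow_pair in the frame of bin_right_seat between -0.07 and 0.07 m and z of yellow_pair in the frame of bin_right_seat below 0.02 m and x of yellow_pair in the frame of bin_right_seat between -0.03 and 0.03 m))), for 0.2 s.
2. the yellow models stand upright on the green pad, let go (horizontal distance between yellow_pair and pad below 0.035 m and z of yellow_pair in the frame of pad between -0.003 and 0.008 m and angle between yellow_pair's own z axis and vertical below 0.12 rad and contact force between the fingers and yellow_pair below 0.2 N), for 0.3 s.
At the end, for the whole second after the job is handed in: The yellow models stand upright (within 0.12 rad) and at rest on the green pad, their origin within 35 mm of its centre horizontally; both bins are shut (below 0.06 rad); jar and bottle stand upright (within 0.15 rad) on the bench, and the one before the other bin is within 30 mm of where it was (horizontal distance between yellow_pair and pad below 0.035 m and z of yellow_pair in the frame of pad between -0.003 and 0.008 m and angle between yellow_pair's own z axis and vertical below 0.12 rad and value of joint each of bin_left, bin_right below 0.06 rad and linear speed of each of yellow_pair, jar, bottle below 0.03 m/s and angle between each of jar, bottle's own z axis and vertical below 0.15 rad and height (world z) of each of jar, bottle below 0.012 m and distance of any of jar, bottle from where it was at the start of the episode below 0.03 m); the robot touches nothing.
It fails at once if the jar or the bottle tipped over (over 0.5 rad; carrying it leaning less than that is fine) (angle between any of jar, bottle's own z axis and vertical above 0.5 rad).
It fails at once if the jar or bottle pushed by a bin or against the rack (over 2 N) (contact force between any of jar, bottle and rack above 2 N).
It fails at once if the yellow models dropped into the pan (faster than 0.8 m/s over it) (horizontal distance between yellow_pair and pad below 0.1 m and height (world z) of yellow_pair below 0.12 m and linear speed of yellow_pair above 0.8 m/s).
It fails at once if the other bin's white cast disturbed (moved over 30 mm) (distance of white_cast from where it was at the start of the episode above 0.03 m).
It fails at once if the brown cast in the pan, the burner or the bur block moved over 30 mm (distance of any of brown_cast, burner, bur_block from where it was at the start of the episode above 0.03 m).
It also fails if it takes over 72 s, if anything falls off the work surface, if the arm or the gripper's body presses on something with over 40 N, if the wrist force passes 120 N, or if a joint passes its speed limit or range.

### The arm

A 6-joint arm with a two-finger parallel gripper is mounted at the origin on a cart in front of the work surface, level with it; the furniture and walls round the work are solid. World frame = base frame: x ahead of the robot, y to its left, z up, the work surface at z = 0. Lengths are in mm, angles in rad, forces in N, time in s.
With the tool pointing down it reaches from about 375 to 925 mm from the base axis. Payload 5.7 kg.
Tool frame: the origin (TCP) lies at the very end of the fingers, on their centre line; the grasp point (between the pads) lies 19 mm behind it (manip.grip_point_offset is the distance from the TCP to the grasp point, in mm); z points along the fingers, y is the line along which they close (so a half turn about z gives the same grasp; the last joint's range is limited). The gripper opens to 88 mm and grips with 3 to 60 N. Pads are 20 mm wide; open, the fingers measure 115 mm over their backs; the gripper's body (75 mm by 178 mm) begins 61 mm behind the grasp point.
Start: joints at [-1.233, 0.359, 1.51, -0, 1.272, -0.115], TCP at [262.472, -539.51, 222.623] pointing down, gripper open.
Joint ranges: [-2.97, 2.97], [-1.01, 2.36], [0.21, 2.38], [-0.96, 4.11], [0.2, 2.71], [-2.98, 2.98]. Speed limits (rad/s): [2.39, 2.39, 3.14, 3.14, 3.14, 3.14].

### API

Orientations are given as a unit quaternion [x, y, z, w].
In Python, from workcell import manip gives the robot as it stands.
- The arm moves only by the tool steer_hand, called after "Request:" by a JSON object that holds its "op" and its "data", one argument or row to a line. Schema: {"type":"object","properties":{"segments":{"type":"object","properties":{"moves":{"type":"array","items":{"type":"array","items":{"type":"number"},"minItems":5,"maxItems":5},"minItems":1,"maxItems":5}},"additionalProperties":false,"required":["moves"]},"only":{"type":"string"},"quiet":{"type":"boolean"},"lines":{"type":"string"}},"required":["segments"],"additionalProperties":false}. segments is an object whose key "moves" holds a list of rows, 1 to 5 of them, each of 5 numbers: the opening from 0.0 (shut) to 1.0 (fully open), then dx, dy, dz in mm, then a turn about the tool's z in rad; each row shifts and turns the commanded pose from where the row before left it, along the tool's axes as they then stand; what a row does not reach is not made up. A row lasts 1/12 s, in which the tool goes at most 41.7 mm and 0.125 rad, less where a joint would pass 70% of its speed; a pose out of reach is approached as far as the arm can. The fingers move at their own pace and stop on an object; the grip force is fixed at half the most. Time passes only in rows, so rows that do not move let the fingers close. The tool returns the time, the measured TCP pose, the force, the opening and the grip force at its end. only (a regular expression) keeps the lines of the reply that match it, lines (a string "A,B") keeps lines A to B, and quiet returns only ok. Input that does not fit is refused with a message, and nothing moves.
- manip.observe(): the state, without advancing time (a new reading comes with each control period).
- manip.get_image(name): name is "scene" or "top" or "wrist"; returns the picture (480x640x3 uint8, red, green, blue); there is no depth.
- manip.calibration(name): a dict with "fx", "fy", "cx", "cy" (pixels), "xyz" and "orientation" of the camera in the world. Camera axes: x right, y up, looking along -z (the intrinsics and any distortion apply to the point x, -y, -z); pixel columns grow to the right and rows downward; lengths in mm; the calibration is good to about 2 mm. A picture is of the moment at which its call begins: read the wrist's pose just before it. calibration takes no time and is no camera call; for the wrist camera it gives the pose at the moment of the call.
- manip.finish_job(): hands the job in; it is judged then, once.
The state is a dict: "t": time; "q": joint angles; "qvel": joint speeds; "joint_torque": joint torques, N m; "eef_pos": TCP position; "tool_rot": TCP orientation; "wrist_force": force on the tool from outside, world axes, zero at the start; "moment": the same for the moment, N m; "finger_gap": opening from 0.0 (shut) to 1.0 (fully open); "grasp_force": force on a finger pad.
Only numpy, scipy, OpenCV 4.12 (cv2) and the standard library are available. Lean on these libraries where they do the work, as an engineer would, in place of code of your own. Each camera call takes 0.05 s, during which the arm holds its last target. There are 200 camera calls.

## Working session

There is one attempt and no reset: what is moved stays moved. The work goes in short steps, Python scripts to look and compute and a tool call to move; the robot and the scene stay as the last step left them, time stands still between calls to the robot, and variables do not carry over. Pictures are saved under pics/ and viewed, at most 10 in all, crops included, and the job is handed in when it is done.

```bash
ls; mkdir -p pics; python3 - <<'E'
from workcell import manip
import cv2
for n in("scene","top"):
    im=manip.get_image(n); cv2.imwrite(f"pics/{n}0.png",im[:,:,::-1]); print(n,manip.calibration(n))
print(manip.observe())
E
```

```text
pics
workcell.py
scene {'fx': 623.6238185368908, 'fy': 623.6238185368908, 'cx': 311.2095614351387, 'cy': 236.57889023666974, 'xyz': array([ -31.49710389,  538.57788722, 1084.67325667]), 'orientation': array([-0.12364734,  0.33223906,  0.86764216, -0.34860526])}
top {'fx': 528.5933226480732, 'fy': 528.5933226480732, 'cx': 317.6390150979561, 'cy': 238.11319700758662, 'xyz': array([ 369.65859598, -130.81336865, 1197.82710787]), 'orientation': array([-0.0666061 ,  0.06194109,  0.71051846, -0.69777535])}
{'t': 0.1, 'q': array([-1.23309931e+00,  3.59394598e-01,  1.51133484e+00, -9.35149916e-06,
        1.27255367e+00, -1.15079005e-01]), 'qvel': array([-0.00056506, -0.00335415, -0.00267795,  0.00022496,  0.00026994,
        0.00151448]), 'joint_torque': array([-2.66003326e-04, -5.16353059e+01, -2.71406275e+01,  6.76610135e-02,
        2.75497284e-02, -3.24223413e-05]), 'eef_pos': array([ 262.26240147, -538.92291108,  221.9124901 ]), 'tool_rot': array([ 9.74482837e-01,  2.24460433e-01, -9.83281143e-05, -8.39503329e-04]), 'wrist_force': array([ 1.25232611,  0.5628584 , -0.33295273]), 'moment': array([0.05745971, 0.00150932, 0.02880702]), 'grasp_force': 0.0, 'finger_gap': 0.9984718954221999}
```

View pics/scene0.png

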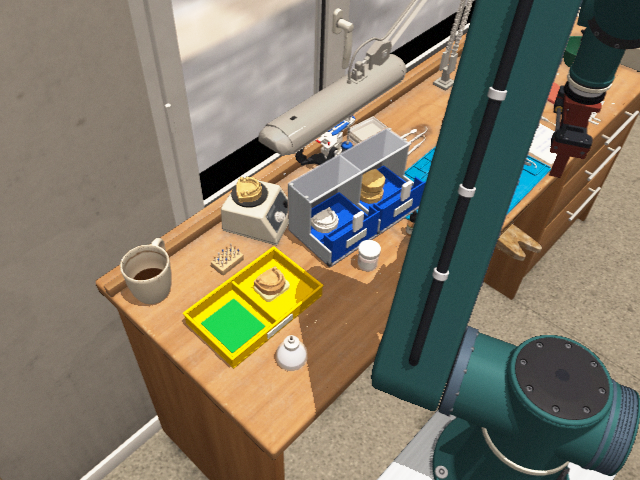

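View pics/top0.png

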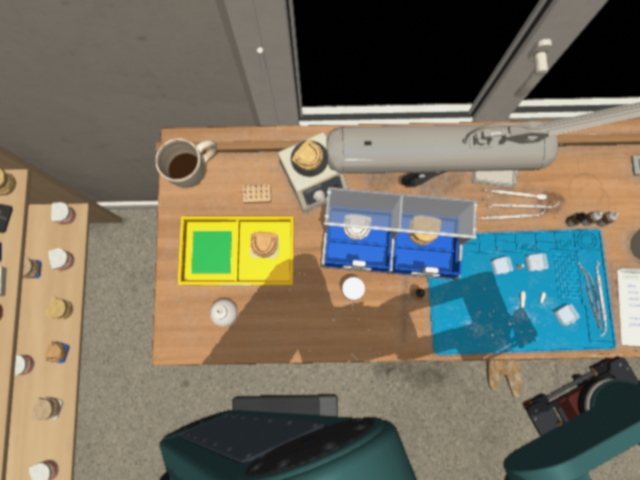

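Yellow models are in the right bin (top view ~(426,230)). The bottle, at ~(420,293), stands in front of it, and the jar at (353,288) is before the left bin. The pad is at ~(211,252). I'll enlarge the relevant parts of both views.

```bash
cat > h.py <<'E'
import numpy as np
from scipy.spatial.transform import Rotation as R
from workcell import manip
def ray(n,u,v,z,c=None):
    c=c or manip.calibration(n)
    d=R.from_quat(c["orientation"]).apply([(u-c["cx"])/c["fx"],-(v-c["cy"])/c["fy"],-1])
    o=np.array(c["xyz"]); return o+d*(z-o[2])/d[2]
def proj(n,p,c=None):
    c=c or manip.calibration(n)
    q=R.from_quat(c["orientation"]).inv().apply(np.array(p)-c["xyz"])
    return c["cx"]+c["fx"]*q[0]/-q[2], c["cy"]-c["fy"]*q[1]/-q[2]
def st():
    s=manip.observe(); return s
def delta(target,yaw=None):
    "tool-axis shift to world TCP target"
    s=manip.observe(); r=R.from_quat(s["tool_rot"])
    print("t",s["t"],"tool d",r.inv().apply(np.array(target)-s["eef_pos"]).round(1)); 
    m=r.as_matrix(); print("eef",s["eef_pos"].round(1),"x",m[:,0].round(3),"y",m[:,1].round(3),"z",m[:,2].round(3))
E
python3 - <<'E'
import cv2,numpy as np
a=cv2.imread("pics/top0.png")
a=a[180:310,310:480]; cv2.imwrite("pics/c1.png",cv2.resize(a,None,fx=4.5,fy=4.5,interpolation=cv2.INTER_CUBIC))
from h import *
for nm,u,v,z in [("bottle",420,293,73),("jar",353,288,58),("pan NW",180,217,36),("NE",294,217,36),("SW",178,284,36),("SE",293,284,36),("pad a",191,231,8),("pad b",231,231,8),("pad c",191,273,8),("pad d",231,273,8),("burner",223,312,76),("block",257,193,38)]:
    print(nm,ray("top",u,v,z).round(1))
E
```

```text
bottle [ 454.4 -340.1   73. ]
jar [ 468.9 -199.4   58. ]
pan NW [637.9 184.7  36. ]
NE [632.9 -72.6  36. ]
SW [486.6 184.6  36. ]
SE [482. -69.  36.]
pad a [610.9 166.    8. ]
pad b [609.1  73.9   8. ]
pad c [513.8 163.4   8. ]
pad d [512.1  72.7   8. ]
burner [421.7  76.9  76. ]
block [689.9  10.8  38. ]
```

View pics/c1.png

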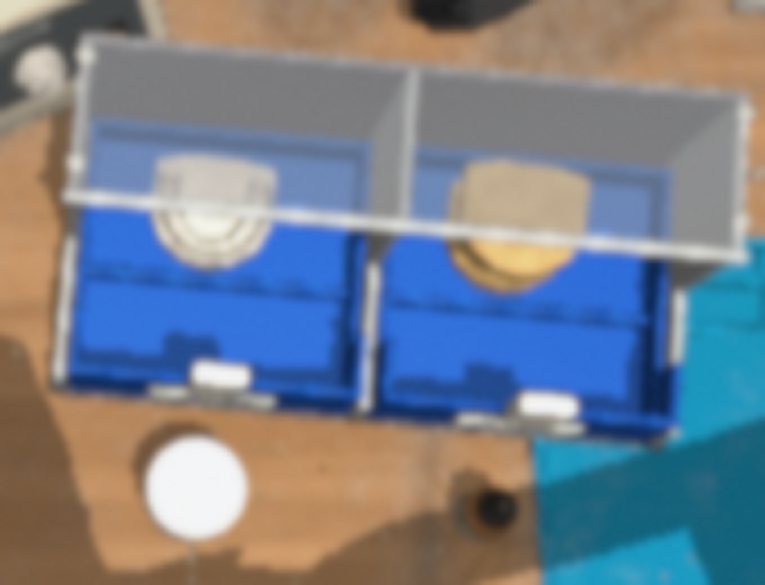

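The enlarged crop shows the right tab top at (549,404), the left tab at (221,375), the bottle cap at (494,508), and the cover's front edge running from (70,197) to (742,253). Next I turn these into positions.

```bash
python3 - <<'E'
from h import *
def c(x,y,z): return ray("top",310+x/4.5,180+y/4.5,z).round(1)
tr=c(549,404,124);tl=c(221,375,124);print("tabs",tr,tl,np.linalg.norm(tr-tl))
a=c(68,198,155);b=c(744,255,155);print("cover front",a,b,np.linalg.norm(a-b), (a+b)/2)
bl=c(84,40,155);br=c(746,100,155);print("back",bl,br)
yaw=np.arctan2(*(a-b)[[0,1]]);print("tilt",yaw, np.arctan2(*(tl-tr)[[0,1]]))
print("bottle",c(494,508,73),"jar",c(197,487,58))
m=(tr+tl)/2; th=-yaw; X=np.array([np.cos(th),np.sin(th),0]);Y=np.array([-np.sin(th),np.cos(th),0])
# tab x relative rack: hinge x about -70..; origin estimates
print("X",X,"origin from tabs(assume -66)",m+66*X,"from cover",(a+b)/2)
for nm,p in(("yl",c(465,200,66)),("yr",c(590,200,66)),("ytip",c(517,280,66)),("wc l",c(153,180,40)),("wc r",c(275,180,40))):
  d=p-(a+b)/2; print(nm,p,d@X,d@Y)
E
```

```text
tabs [ 497.3 -357.5  124. ] [ 513.3 -209.4  124. ] 148.96177361994586
cover front [ 590.3 -141.1  155. ] [ 558.7 -441.3  155. ] 301.85857615777627 [ 574.5 -291.2  155. ]
back [ 663.4 -149.9  155. ] [ 629.6 -447.3  155. ]
tilt 0.10487693873023358 0.1076177168563595
bottle [ 454.6 -339.6   73. ] jar [ 468.4 -201.    58. ]
X [ 0.99450545 -0.10468478  0.        ] origin from tabs(assume -66) [ 570.93735989 -290.35919578  124.        ] from cover [ 574.5 -291.2  155. ]
yl [ 604.5 -334.7   66. ] 34.388951714177026 -40.12044366653989
yr [ 603.3 -395.2   66. ] 39.52897463401286 -100.41364530970661
ytip [ 564.6 -357.7   66. ] -2.8840658134720756 -67.17099198600212
wc l [ 623.  -184.8   40. ] 37.09505339396848 110.89259223996264
wc r [ 621.8 -245.5   40. ] 42.256013270707925 50.40048950621165
```

The measurements agree with the given sizes (tabs 149 mm apart, cover 302 wide). Rack yaw is −0.105 rad, and the right tab is at (497,−357). I'll align the tool to the rack first.

Request:
{"op": "steer_hand", "data": {
  "segments": {"moves": [[1, 0, 0, 0, 0.1116], [1, 0, 0, 0, 0.1116], [1, 0, 0, 0, 0.1116], [1, 0, 0, 0, 0.1116], [1, 0, 0, 0, 0.1116]]}
}}

```text
t: 0.52
eef_pos: [262.3, -539.1, 222.1]
tool_rot: [0.998, -0.055, -0.0, -0.001]
wrist_force: [-0.7, -0.7, -0.5]
finger_gap: 1.0
grasp_force: 0.0
```

```bash
python3 - <<'E'
from h import *
delta([449.6,-339,150])
E
```

```text
t 0.5167 tool d [ 164.  -219.5   72.3]
eef [ 262.3 -539.1  222.1] x [ 0.994 -0.11  -0.001] y [-0.11  -0.994 -0.001] z [-0.     0.001 -1.   ]
```

Request:
{"op": "steer_hand", "data": {
  "segments": {"moves": [[0.7, 20.5, -27.4, 4, 0], [0.7, 20.5, -27.4, 4, 0], [0.7, 20.5, -27.4, 4, 0], [0.7, 20.5, -27.4, 4, 0], [0.7, 20.5, -27.4, 4, 0]]}
}}

```text
t: 0.93
eef_pos: [379.4, -412.6, 202.1]
tool_rot: [0.999, -0.053, -0.0, -0.0]
wrist_force: [-0.3, -0.2, -0.6]
finger_gap: 0.705
grasp_force: 0.0
```

Request:
{"op": "steer_hand", "data": {
  "segments": {"moves": [[0.7, 20.5, -27.4, 4, 0], [0.7, 20.5, -27.4, 4, 0], [0.7, 20.5, -27.4, 4, 0], [0.7, 0, 0, 0, 0], [0.7, 0, 0, 0, 0]]}
}}

```text
t: 1.35
eef_pos: [449.2, -337.1, 190.1]
tool_rot: [0.999, -0.051, -0.001, -0.0]
wrist_force: [-0.7, -0.6, -0.1]
finger_gap: 0.7
grasp_force: 0.0
```

```bash
python3 - <<'E'
from h import *
import cv2
c=manip.calibration("wrist"); im=manip.get_image("wrist"); cv2.imwrite("pics/w1.png",im[:,:,::-1])
delta([449.6,-339,100])
print(proj("wrist",[454.6,-339.6,73],c),proj("wrist",[497.3,-357.5,124],c),proj("wrist",[468.4,-201,58],c))
E
```

```text
t 1.4 tool d [ 1.2  0.6 90.3]
eef [ 448.5 -338.3  190.3] x [ 0.995 -0.103 -0.001] y [-0.103 -0.995 -0.   ] z [-0.001  0.    -1.   ]
(np.float64(323.84413900078994), np.float64(234.40106188897448)) (np.float64(348.06761128335444), np.float64(183.82993137244017)) (np.float64(145.12743348513166), np.float64(229.8046677211542))
```

View pics/w1.png

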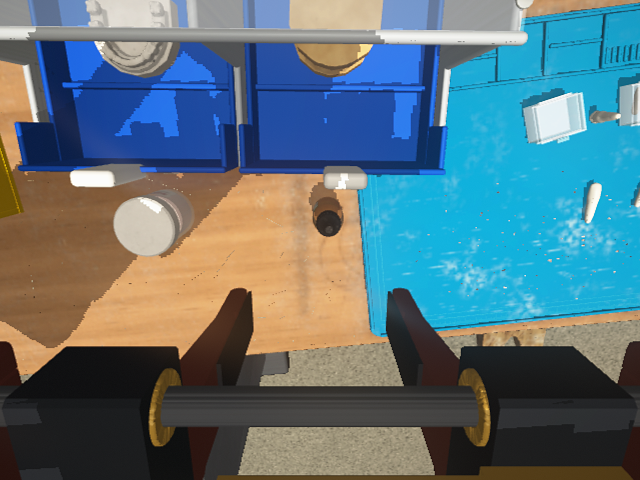

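The wrist view shows the bottle cap at (328,224), the tab top at (346,177), and the yellow block's front tip at (336,73).

```bash
python3 - <<'E'
from h import *
import cv2
c=manip.calibration("wrist"); 
for nm,u,v,z in(("cap",328,222,73),("tab",346,172,124),("tabL",93,175,124),("jar",142,221,58),("front wall L",19,168,87),("front wall R",444,172,87),("cover L",0,42,155),("cover R",526,39,155)): print(nm,ray("wrist",u,v,z,c).round(1))
print(c["xyz"])
delta([449.6,-339,100])
E
```

```text
cap [ 463.  -344.9   73. ]
tab [ 503.6 -358.2  124. ]
tabL [ 517.  -211.9  124. ]
jar [ 475.2 -201.5   58. ]
front wall L [ 524.8 -142.1   87. ]
front wall R [ 492.6 -425.9   87. ]
cover L [ 581.8 -204.1  155. ]
cover R [ 558.2 -443.   155. ]
[ 528.93815755 -345.36003848  351.81370142]
t 1.4 tool d [ 1.2  0.6 90.3]
eef [ 448.5 -338.3  190.3] x [ 0.995 -0.103 -0.001] y [-0.103 -0.995 -0.   ] z [-0.001  0.    -1.   ]
```

Request:
{"op": "steer_hand", "data": {
  "segments": {"moves": [[0.7, 3, 2, 30, 0], [0.7, 0, 0, 35, 0], [0.7, 0, 0, 35, 0], [0.7, 0, 0, 34, 0], [0.7, 0, 0, 8, 0]]}
}}

```text
t: 1.82
eef_pos: [447.6, -340.0, 44.2]
tool_rot: [0.999, -0.054, -0.003, -0.002]
wrist_force: [-0.3, 0.3, 0.3]
finger_gap: 0.703
grasp_force: 0.0
```

Request:
{"op": "steer_hand", "data": {
  "segments": {"moves": [[0.1, 0, 0, 0, 0], [0.1, 0, 0, 0, 0], [0.1, 0, 0, 0, 0], [0.1, 0, 0, 0, 0], [0.1, 0, 0, 0, 0]]}
}}

```text
t: 2.23
eef_pos: [452.4, -342.1, 50.5]
tool_rot: [0.999, -0.053, 0.001, 0.001]
wrist_force: [-0.0, 0.7, 0.2]
finger_gap: 0.361
grasp_force: 0.0
```

```bash
python3 - <<'E'
from h import *
import cv2
im=manip.get_image("wrist"); cv2.imwrite("pics/w2.png",im[:,:,::-1])
delta([410,-90,150])
E
```

```text
t 2.2833 tool d [ -68.2 -245.9 -100.4]
eef [ 452.2 -341.9   50.2] x [ 0.994 -0.105  0.002] y [-0.105 -0.994  0.002] z [ 0.002 -0.002 -1.   ]
```

View pics/w2.png

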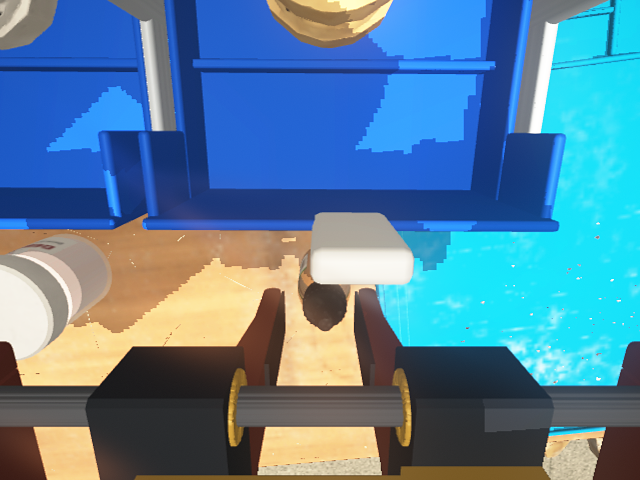

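The bottle cap at (324,310) lies between the fingers, which are still closing. I'll continue closing, then lift.

Request:
{"op": "steer_hand", "data": {
  "segments": {"moves": [[0, 0, 0, 0, 0], [0, 0, 0, 0, 0], [0, 0, 0, 0, 0], [0, 0, 0, 0, 0], [0, 0, 0, 0, 0]]}
}}

```text
t: 2.7
eef_pos: [451.9, -341.5, 49.5]
tool_rot: [0.999, -0.052, 0.001, 0.0]
wrist_force: [-1.0, -0.3, 6.6]
finger_gap: 0.201
grasp_force: 30.0
```

Request:
{"op": "steer_hand", "data": {
  "segments": {"moves": [[0, 0, 0, -20, 0], [0, -10, 0, -30, 0], [0, -10, 0, -30, 0], [0, 0, 0, 0, 0], [0, 0, 0, 0, 0]]}
}}

```text
t: 3.12
eef_pos: [432.1, -339.7, 130.1]
tool_rot: [0.999, -0.053, 0.001, 0.001]
wrist_force: [0.4, 0.7, -1.2]
finger_gap: 0.2
grasp_force: 30.0
```

```bash
python3 - <<'E'
from h import *
delta([410,-90,145])
E
```

```text
t 3.1167 tool d [ -48.2 -245.9  -15.5]
eef [ 432.1 -339.7  130.1] x [ 0.994 -0.105  0.003] y [-0.105 -0.994  0.002] z [ 0.002 -0.002 -1.   ]
```

Request:
{"op": "steer_hand", "data": {
  "segments": {"moves": [[0, -5, -15, 0, 0], [0, -5, -28, 0, 0], [0, -5, -28, 0, 0], [0, -5, -28, 0, 0], [0, -5, -28, 0, 0]]}
}}

```text
t: 3.53
eef_pos: [419.0, -208.2, 127.1]
tool_rot: [0.999, -0.053, -0.001, -0.001]
wrist_force: [0.3, 0.4, 0.0]
finger_gap: 0.201
grasp_force: 30.0
```

Request:
{"op": "steer_hand", "data": {
  "segments": {"moves": [[0, -5, -28, 0, 0], [0, -5, -28, 0, 0], [0, -5, -28, 0, 0], [0, -5, -25, 0, 0], [0, -3, -10, 0, 0]]}
}}

```text
t: 3.95
eef_pos: [407.5, -86.0, 127.2]
tool_rot: [0.999, -0.052, -0.002, -0.001]
wrist_force: [-0.3, 0.8, -0.9]
finger_gap: 0.197
grasp_force: 30.0
```

Request:
{"op": "steer_hand", "data": {
  "segments": {"moves": [[0, 0, 0, 25, 0], [0, 0, 0, 30, 0], [0, 0, 0, 15, 0], [0, 0, 0, 7, 0], [0, 0, 0, 0, 0]]}
}}

```text
t: 4.37
eef_pos: [408.5, -89.1, 49.9]
tool_rot: [0.999, -0.053, -0.002, -0.001]
wrist_force: [-0.3, 1.1, -0.1]
finger_gap: 0.197
grasp_force: 30.0
```

```bash
python3 - <<'E'
from h import *
delta([410,-90,49.5])
E
```

```text
t 4.3667 tool d [1.6 0.8 0.4]
eef [408.5 -89.1  49.9] x [ 0.994 -0.105 -0.004] y [-0.105 -0.994 -0.001] z [-0.003  0.001 -1.   ]
```

Request:
{"op": "steer_hand", "data": {
  "segments": {"moves": [[0, 0, 0, 1, 0], [0, 0, 0, 0, 0], [0.4, 0, 0, 0, 0], [0.7, 0, 0, 0, 0], [0.7, 0, 0, 0, 0]]}
}}

```text
t: 4.78
eef_pos: [410.0, -89.5, 51.1]
tool_rot: [0.999, -0.053, 0.001, 0.0]
wrist_force: [0.7, -0.2, 0.2]
finger_gap: 0.389
grasp_force: 0.0
```

Request:
{"op": "steer_hand", "data": {
  "segments": {"moves": [[0.7, 0, 0, 0, 0], [0.7, 0, 0, -25, 0], [0.7, 0, 0, -40, 0], [0.7, 0, 0, -40, 0], [0.7, 0, 0, -15, 0]]}
}}

```text
t: 5.2
eef_pos: [411.8, -90.1, 175.2]
tool_rot: [0.999, -0.052, 0.003, 0.001]
wrist_force: [1.6, -0.5, -0.0]
finger_gap: 0.699
grasp_force: 0.0
```

```bash
python3 - <<'E'
from h import *
delta([500.0,-358,155])
E
```

```text
t 5.2 tool d [115.7 257.2  21.3]
eef [411.8 -90.1 175.2] x [ 0.994 -0.105  0.006] y [-0.105 -0.994  0.002] z [ 0.006 -0.002 -1.   ]
```

Request:
{"op": "steer_hand", "data": {
  "segments": {"moves": [[0.7, 14.5, 32.2, 0, 0], [0.7, 14.5, 32.2, 0, 0], [0.7, 14.5, 32.2, 0, 0], [0.7, 14.5, 32.2, 0, 0], [0.7, 14.5, 32.2, 0, 0]]}
}}

```text
t: 5.62
eef_pos: [465.0, -258.5, 171.0]
tool_rot: [0.999, -0.053, 0.0, 0.0]
wrist_force: [0.3, -0.4, -0.5]
finger_gap: 0.699
grasp_force: 0.0
```

Request:
{"op": "steer_hand", "data": {
  "segments": {"moves": [[0.7, 14.5, 32.2, 0, 0], [0.7, 14.5, 32.2, 0, 0], [0.7, 14.5, 32.2, 0, 0], [0.7, 0, 0, 20, 0], [0.7, 0, 0, 0, 0]]}
}}

```text
t: 6.03
eef_pos: [497.0, -358.6, 148.0]
tool_rot: [0.999, -0.054, -0.001, -0.001]
wrist_force: [-1.0, 0.2, -0.8]
finger_gap: 0.702
grasp_force: 0.0
```

```bash
python3 - <<'E'
from h import *
import cv2
c=manip.calibration("wrist"); 
delta([500,-358,94])
im=manip.get_image("wrist"); cv2.imwrite("pics/w3.png",im[:,:,::-1])
im=manip.get_image("scene"); 
d=cv2.resize(im[120:370,240:480],None,fx=2.4,fy=2.4)
print(proj("wrist",[500,-358,124],c))
cv2.imwrite("pics/w3.png",np.hstack([cv2.resize(manip.get_image("wrist"),(400,300)),cv2.resize(im[150:330,240:480],(400,300))])[:,:,::-1])
E
```

```text
t 6.0333 tool d [ 3.1 -0.8 54. ]
eef [ 497.  -358.6  148. ] x [ 0.994 -0.107 -0.003] y [-0.107 -0.994 -0.002] z [-0.002  0.002 -1.   ]
(np.float64(320.1930679780601), np.float64(286.4067337944647))
```

View pics/w3.png

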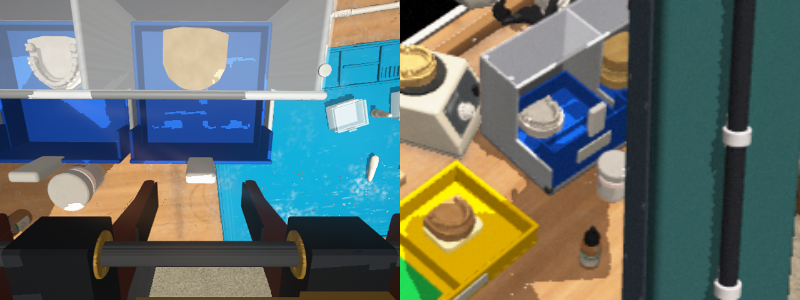

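The bottle stands upright at its new spot. The tab is centred between the fingers at wrist pixel ~(320,280), as predicted. I'll grip it now.

Request:
{"op": "steer_hand", "data": {
  "segments": {"moves": [[0.6, 2, 0, 20, 0], [0.6, 0, 0, 20, 0], [0.6, 0, 0, 13, 0], [0.1, 0, 0, 0, 0], [0, 0, 0, 0, 0]]}
}}

```text
t: 6.6
eef_pos: [499.6, -356.7, 98.1]
tool_rot: [0.999, -0.052, -0.0, -0.0]
wrist_force: [-0.4, -0.6, 0.1]
finger_gap: 0.486
grasp_force: 0.0
```

Request:
{"op": "steer_hand", "data": {
  "segments": {"moves": [[0, 0, 0, 0, 0], [0, 0, 0, 0, 0], [0, 0, 0, 0, 0], [0, 0, 0, 0, 0], [0, 0, 0, 0, 0]]}
}}

```text
t: 7.02
eef_pos: [500.7, -357.8, 99.1]
tool_rot: [0.999, -0.053, 0.001, 0.0]
wrist_force: [0.8, 3.2, 7.7]
finger_gap: 0.292
grasp_force: 30.0
```

```bash
python3 -c "
from h import *
delta([439,-352,74])"
```

```text
t 7.0167 tool d [-62.    0.7  25. ]
eef [ 500.7 -357.8   99.1] x [ 0.994 -0.105  0.002] y [-0.105 -0.994  0.   ] z [ 0.002 -0.    -1.   ]
```

Request:
{"op": "steer_hand", "data": {
  "segments": {"moves": [[0.4, 0, 0, 0, 0], [0.4, 0, 0, 0, 0], [0.4, 0, 0, 0, 0], [0.4, 0, 0, 5, 0], [0.4, 0, 0, 0, 0]]}
}}

```text
t: 7.43
eef_pos: [499.4, -357.6, 91.7]
tool_rot: [0.999, -0.053, -0.001, -0.0]
wrist_force: [-0.1, 0.6, 0.2]
finger_gap: 0.401
grasp_force: 0.0
```

Request:
{"op": "steer_hand", "data": {
  "segments": {"moves": [[0.4, 0, 0, 0, 0], [0, 0, 0, 0, 0], [0, 0, 0, 0, 0], [0, 0, 0, 0, 0], [0, 0, 0, 0, 0]]}
}}

```text
t: 7.85
eef_pos: [499.8, -357.7, 92.5]
tool_rot: [0.999, -0.053, -0.0, -0.0]
wrist_force: [0.1, 0.6, -2.9]
finger_gap: 0.297
grasp_force: 30.0
```

```bash
python3 -c "
from h import *
delta([439,-352,74])"
```

```text
t 7.85 tool d [-61.1   0.7  18.5]
eef [ 499.8 -357.7   92.5] x [ 0.994 -0.105 -0.   ] y [-0.105 -0.994 -0.   ] z [-0.  0. -1.]
```

Request:
{"op": "steer_hand", "data": {
  "segments": {"moves": [[0, -5, 0, 0.1, 0], [0, -5, 0, 0.4, 0], [0, -4.9, 0, 0.6, 0], [0, -4.9, 0, 0.9, 0], [0, -4.9, 0, 1.1, 0]]}
}}

```text
t: 8.27
eef_pos: [480.3, -355.7, 91.2]
tool_rot: [0.999, -0.053, 0.005, 0.001]
wrist_force: [12.3, 5.2, 5.2]
finger_gap: 0.296
grasp_force: 30.0
```

Request:
{"op": "steer_hand", "data": {
  "segments": {"moves": [[0, -4.8, 0, 1.4, 0], [0, -4.7, 0, 1.6, 0], [0, -4.6, 0, 1.8, 0], [0, -4.6, 0, 2.1, 0], [0, -4.4, 0, 2.3, 0]]}
}}

```text
t: 8.68
eef_pos: [456.2, -353.0, 83.5]
tool_rot: [0.999, -0.053, 0.004, 0.001]
wrist_force: [4.1, 8.3, 20.8]
finger_gap: 0.29
grasp_force: 30.0
```

Request:
{"op": "steer_hand", "data": {
  "segments": {"moves": [[0, -4.3, 0, 2.5, 0], [0, -4.2, 0, 2.7, 0], [0, -4.1, 0, 2.9, 0], [0, 0, 0, 0, 0], [0, 0, 0, 0, 0]]}
}}

```text
t: 9.1
eef_pos: [440.3, -351.2, 74.4]
tool_rot: [0.999, -0.053, 0.001, 0.0]
wrist_force: [-2.4, 6.0, 17.9]
finger_gap: 0.295
grasp_force: 30.0
```

```bash
python3 - <<'E'
from h import *
import cv2
delta([439,-352,74])
c=manip.calibration("wrist"); np.save("c4.npy",c,allow_pickle=True)
w=manip.get_image("wrist"); t=manip.get_image("top")
cv2.imwrite("pics/w4.png",np.hstack([cv2.resize(w,(440,330)),cv2.resize(t[190:310,330:460],(357,330),interpolation=cv2.INTER_CUBIC)])[:,:,::-1])
E
```

```text
t 9.1 tool d [-1.2  1.   0.4]
eef [ 440.3 -351.2   74.4] x [ 0.994 -0.105  0.002] y [-0.105 -0.994  0.   ] z [ 0.002 -0.    -1.   ]
```

View pics/w4.png

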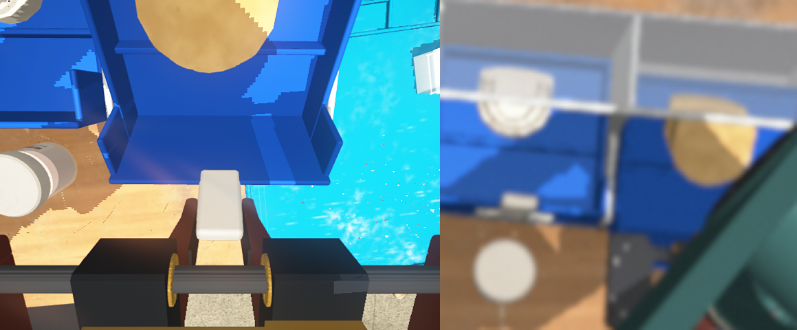

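Request:
{"op": "steer_hand", "data": {
  "segments": {"moves": [[0, -3, 0, 1, 0], [0, -3, 0, 1, 0], [0, 0, 0, 0, 0], [0, 0, 0, 0, 0], [0, 0, 0, 0, 0]]}
}}

```text
t: 9.62
eef_pos: [435.8, -350.6, 71.7]
tool_rot: [0.999, -0.053, 0.002, 0.0]
wrist_force: [3.2, 6.0, 8.2]
finger_gap: 0.293
grasp_force: 30.0
```

```bash
python3 - <<'E'
from h import *
import cv2
delta([439,-352,74]); print(manip.observe()["wrist_force"])
c=manip.calibration("wrist")
w=manip.get_image("wrist"); cv2.imwrite("pics/w5.png",w[:,:,::-1])
# predicted front wall top corners/tab top for given angle, hinge at (500,-358,12)
X=np.array([.9945,-.105,0]);Y=np.array([.105,.9945,0]);Z=np.array([0,0,1])
H=np.array([500,-357.8,12.])
for a in(.55,.6,.65):
    bx=np.cos(a)*X+np.sin(a)*Z; bz=-np.sin(a)*X+np.cos(a)*Z
    print(a,[np.round(proj("wrist",H+x*bx+y*Y+z*bz,c)) for x,y,z in((0,0,112),(0,70,75),(0,-70,75),(62,66,13),(62,-66,13))])
E
```

```text
t 9.6167 tool d [ 3.4  1.  -2.3]
eef [ 435.8 -350.6   71.7] x [ 0.994 -0.106  0.004] y [-0.106 -0.994 -0.   ] z [ 0.004 -0.    -1.   ]
[3.17188059 5.99474356 8.20904297]
0.55 [array([324., 342.]), array([160., 264.]), array([486., 263.]), array([165.,  54.]), array([481.,  54.])]
0.6 [array([324., 349.]), array([163., 269.]), array([484., 269.]), array([163.,  59.]), array([483.,  59.])]
0.65 [array([324., 354.]), array([165., 274.]), array([481., 273.]), array([162.,  64.]), array([484.,  64.])]
```

View pics/w5.png

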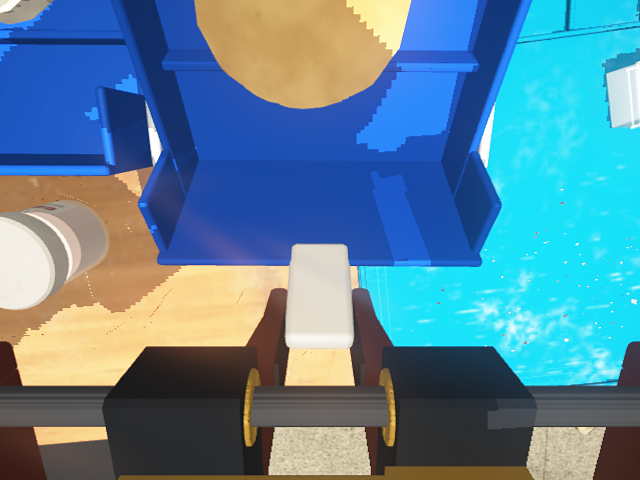

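The bin is at roughly 0.57 rad (wall edge at v≈264, where 0.65 would give 273). I'll pull further, to the stop.

Request:
{"op": "steer_hand", "data": {
  "segments": {"moves": [[0, -4, 0, 3, 0], [0, -4, 0, 3, 0], [0, -3, 0, 2, 0], [0, 0, 0, 0, 0], [0, 0, 0, 0, 0]]}
}}

```text
t: 10.08
eef_pos: [427.2, -349.8, 65.3]
tool_rot: [0.999, -0.053, 0.004, 0.001]
wrist_force: [9.8, 10.9, 19.4]
finger_gap: 0.288
grasp_force: 30.0
```

```bash
python3 - <<'E'
from h import *
import cv2
delta([439,-352,74])
c=manip.calibration("wrist")
w=manip.get_image("wrist"); cv2.imwrite("pics/w6.png",w[:,:,::-1])
X=np.array([.9945,-.105,0]);Y=np.array([.105,.9945,0]);Z=np.array([0,0,1])
H=np.array([500,-357.8,12.])
for a in(.55,.6,.65):
    bx=np.cos(a)*X+np.sin(a)*Z; bz=-np.sin(a)*X+np.cos(a)*Z
    print(a,[np.round(proj("wrist",H+x*bx+y*Y+z*bz,c)) for x,y,z in((0,0,112),(0,70,75),(0,-70,75),(62,66,13),(62,-66,13))])
g=cv2.cvtColor(w,cv2.COLOR_RGB2HSV); col=lambda u:[v for v in range(150,330) if 100<g[v,u,0]<125 and g[v,u,1]>150 and g[v,u,2]<215][-1]
print("wall edge v",[col(u) for u in(200,230,260,430,450)])
o=cv2.imread("pics/w5.png"); g=cv2.cvtColor(o,cv2.COLOR_BGR2HSV); print("before",[col(u) for u in(200,230,260,430,450)])
E
```

```text
t 10.0833 tool d [12.   0.9 -8.6]
eef [ 427.2 -349.8   65.3] x [ 0.994 -0.107  0.008] y [-0.107 -0.994  0.001] z [ 0.008 -0.002 -1.   ]
0.55 [array([324., 329.]), array([151., 249.]), array([495., 248.]), array([156.,  28.]), array([489.,  27.])]
0.6 [array([324., 336.]), array([154., 255.]), array([492., 254.]), array([155.,  33.]), array([491.,  32.])]
0.65 [array([324., 343.]), array([157., 260.]), array([489., 259.]), array([153.,  38.]), array([493.,  37.])]
wall edge v [259, 241, 260, 261, 261]
before [264, 264, 264, 259, 266]
```

Request:
{"op": "steer_hand", "data": {
  "segments": {"moves": [[0, -3, 0, 2, 0], [0, -3, 0, 2, 0], [0, 0, 0, 0, 0], [0, 0, 0, 0, 0], [0, 0, 0, 0, 0]]}
}}

```text
t: 10.55
eef_pos: [426.0, -349.9, 63.8]
tool_rot: [0.999, -0.054, 0.008, 0.002]
wrist_force: [20.4, 18.6, 35.5]
finger_gap: 0.293
grasp_force: 30.0
```

```bash
python3 - <<'E'
from h import *
import cv2
c=manip.calibration("wrist"); delta([0,0,0])
w=manip.get_image("wrist"); cv2.imwrite("pics/w7.png",w[:,:,::-1])
X=np.array([.9945,-.105,0]);Y=np.array([.105,.9945,0]);Z=np.array([0,0,1])
H=np.array([500,-357.8,12.])
for a in(.55,.6,.65,.7):
    bz=-np.sin(a)*X+np.cos(a)*Z
    print(a,proj("wrist",H+40*Y+75*bz,c))
g=cv2.cvtColor(w,cv2.COLOR_RGB2HSV); col=lambda u:[v for v in range(150,330) if 100<g[v,u,0]<125 and g[v,u,1]>150 and g[v,u,2]<215][-1]
print("wall edge v",[col(u) for u in(200,230,260,430,450)])
E
```

```text
t 10.55 tool d [-462.3 -302.1   55.2]
eef [ 426.  -349.9   63.8] x [ 0.994 -0.108  0.017] y [-0.108 -0.994  0.002] z [ 0.017 -0.004 -1.   ]
0.55 (np.float64(223.4811480874801), np.float64(246.4413120291367))
0.6 (np.float64(225.18754069460977), np.float64(252.459841971226))
0.65 (np.float64(226.90129243022426), np.float64(257.91619006387197))
0.7 (np.float64(228.61423285178563), np.float64(262.8155386845345))
wall edge v [258, 241, 258, 244, 259]
```

The stop is reached: force rises with no motion. Release, lift and look at the models.

Request:
{"op": "steer_hand", "data": {
  "segments": {"moves": [[0.6, 3, 0, -2, 0], [0.6, 0, 0, 0, 0], [0.6, 0, 0, 0, 0], [0.6, 0, 0, -20, 0], [0.85, 0, 0, -40, 0]]}
}}

```text
t: 11.02
eef_pos: [416.2, -346.5, 116.2]
tool_rot: [0.999, -0.053, -0.004, -0.004]
wrist_force: [-0.4, -0.7, 0.8]
finger_gap: 0.633
grasp_force: 0.0
```

Request:
{"op": "steer_hand", "data": {
  "segments": {"moves": [[0.85, 0, 0, -40, 0], [0.85, 0, 0, -40, 0], [0.85, 0, 0, -20, 0], [0.85, 0, 0, 0, 0], [0.85, 0, 0, 0, 0]]}
}}

```text
t: 11.43
eef_pos: [419.6, -350.1, 220.7]
tool_rot: [0.999, -0.053, 0.0, 0.001]
wrist_force: [0.7, 0.3, -0.8]
finger_gap: 0.847
grasp_force: 0.0
```

```bash
python3 - <<'E'
from h import *
import cv2
c=manip.calibration("wrist"); delta([475,-350,200])
w=manip.get_image("wrist")
X=np.array([.9945,-.105,0]);Y=np.array([.105,.9945,0]);Z=np.array([0,0,1])
H=np.array([500,-357.8,12.]);a=.65
bx=np.cos(a)*X+np.sin(a)*Z; bz=-np.sin(a)*X+np.cos(a)*Z
P=lambda x,y,z:H+x*bx+y*Y+z*bz
o=w[:,:,::-1].copy()
for x in(62,119):
  for y in(-26,35):
    for z in(4,58):
      q=proj("wrist",P(x,y,z),c); cv2.circle(o,(int(q[0]),int(q[1])),3,(0,0,255),-1)
for p in (P(62,66,13),P(62,-66,13),P(0,0,112)):
  q=proj("wrist",p,c); cv2.circle(o,(int(q[0]),int(q[1])),3,(0,255,0),-1)
cv2.imwrite("pics/w8.png",o)
E
```

```text
t 11.4333 tool d [55.  -5.9 20.7]
eef [ 419.6 -350.1  220.7] x [ 0.994 -0.106  0.001] y [-0.106 -0.994  0.001] z [ 0.001 -0.001 -1.   ]
```

View pics/w8.png

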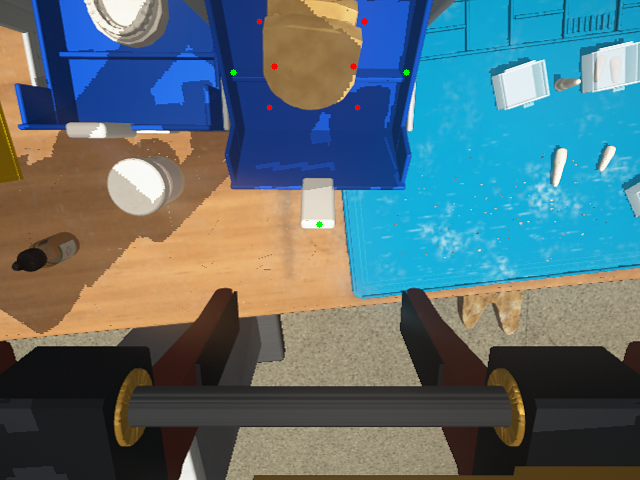

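The overlaid prediction matches. The tab is at 0.65 rad, and the block rests against the rib with its front at (310,108) and sides at u≈263/362, so its offset is y≈+4.5 and it is aligned. The jar and bottle are still standing.

Request:
{"op": "steer_hand", "data": {
  "segments": {"moves": [[0.85, 30, -3, 0, 0], [0.85, 35, -3, 0, 0], [0.85, 35, 0, 0, 0], [0.85, 28, 0, 0, 0], [0.85, 0, 0, 0, 0]]}
}}

```text
t: 11.9
eef_pos: [551.4, -356.7, 216.8]
tool_rot: [0.999, -0.052, -0.0, -0.001]
wrist_force: [0.4, -0.6, 1.2]
finger_gap: 0.853
grasp_force: 0.0
```

```bash
python3 -c "
from h import *
delta([547.2,-358.2,82.5])"
```

```text
t 11.9 tool d [ -3.9   2.2 134.3]
eef [ 551.4 -356.7  216.8] x [ 0.995 -0.103 -0.001] y [-0.103 -0.995 -0.002] z [-0.001  0.002 -1.   ]
```

Request:
{"op": "steer_hand", "data": {
  "segments": {"moves": [[0.85, -1, 1, 35, 0], [0.85, 0, 0, 35, 0], [0.85, 0, 0, 30, 0], [0.85, 0, 0, 0, 0], [0.85, 0, 0, 0, 0]]}
}}

```text
t: 12.32
eef_pos: [543.7, -356.0, 117.0]
tool_rot: [0.999, -0.053, -0.003, -0.002]
wrist_force: [-0.3, -0.1, 0.6]
finger_gap: 0.849
grasp_force: 0.0
```

```bash
python3 -c "
from h import *
delta([547.2,-358.2,82.5])"
```

```text
t 12.3167 tool d [ 3.9  2.  34.4]
eef [ 543.7 -356.   117. ] x [ 0.994 -0.105 -0.007] y [-0.105 -0.994 -0.004] z [-0.006  0.005 -1.   ]
```

Request:
{"op": "steer_hand", "data": {
  "segments": {"moves": [[0.85, 1, 1.5, 10, 0], [0.85, 0, 0, 12, 0], [0.85, 0, 0, 9, 0], [0.85, 0, 0, 0, 0], [0.85, 0, 0, 0, 0]]}
}}

```text
t: 12.73
eef_pos: [547.3, -359.1, 89.0]
tool_rot: [0.999, -0.053, -0.0, -0.0]
wrist_force: [0.3, -0.2, 0.3]
finger_gap: 0.851
grasp_force: 0.0
```

```bash
python3 -c "
from h import *
delta([547.2,-358.2,82.5])"
```

```text
t 12.7333 tool d [-0.2 -0.9  6.5]
eef [ 547.3 -359.1   89. ] x [ 0.994 -0.105 -0.001] y [-0.105 -0.994 -0.001] z [-0.001  0.001 -1.   ]
```

Request:
{"op": "steer_hand", "data": {
  "segments": {"moves": [[0.85, 0, 0, 5, 0], [0.85, 0, 0, 0, 0], [0.65, 0, 0, 0, 0], [0.5, 0, 0, 0, 0], [0, 0, 0, 0, 0]]}
}}

```text
t: 13.15
eef_pos: [547.7, -359.2, 84.5]
tool_rot: [0.999, -0.053, 0.0, -0.0]
wrist_force: [0.0, 1.7, 0.7]
finger_gap: 0.694
grasp_force: 29.9
```

Request:
{"op": "steer_hand", "data": {
  "segments": {"moves": [[0, 0, 0, 0, 0], [0, 0, 0, 0, 0], [0, 0, 0, 0, 0], [0, 0, 0, 0, 0], [0, 0, 0, 0, 0]]}
}}

```text
t: 13.57
eef_pos: [547.7, -359.3, 84.5]
tool_rot: [0.999, -0.053, 0.0, -0.0]
wrist_force: [-0.2, 1.6, 3.1]
finger_gap: 0.698
grasp_force: 29.9
```

```bash
python3 -c "
from h import *
delta([547.2,-358.2,200]); print(manip.observe()['moment'])"
```

```text
t 13.5667 tool d [  -0.6   -1.  -115.5]
eef [ 547.7 -359.3   84.5] x [ 0.994 -0.105  0.   ] y [-0.105 -0.994 -0.   ] z [ 0.  0. -1.]
[ 0.33925167  0.04729058 -0.05160471]
```

Request:
{"op": "steer_hand", "data": {
  "segments": {"moves": [[0, -3, 0, -5, 0], [0, -8, 0, -12, 0], [0, -15, 0, -25, 0], [0, -15, 0, -35, 0], [0, 0, 0, -38, 0]]}
}}

```text
t: 13.98
eef_pos: [501.9, -353.3, 198.9]
tool_rot: [0.999, -0.053, -0.003, -0.002]
wrist_force: [0.1, 0.0, -3.0]
finger_gap: 0.695
grasp_force: 29.8
```

Request:
{"op": "steer_hand", "data": {
  "segments": {"moves": [[0, 0, 0, -30, 0], [0, 0, 0, -10, 0], [0, 0, 0, 0, 0], [0, 0, 0, 0, 0], [0, 0, 0, 0, 0]]}
}}

```text
t: 14.4
eef_pos: [505.4, -354.0, 236.8]
tool_rot: [0.999, -0.053, -0.002, -0.001]
wrist_force: [0.1, -0.6, -2.8]
finger_gap: 0.699
grasp_force: 29.8
```

```bash
python3 - <<'E'
from h import *
import cv2
c=manip.calibration("wrist"); delta([547.2,-358.2,200]); print(manip.observe()['wrist_force'])
w=manip.get_image("wrist"); t=manip.get_image("scene"); tp=manip.get_image("top")
cv2.imwrite("pics/w9.png",np.hstack([cv2.resize(w,(400,300)),cv2.resize(tp[190:310,310:470],(400,300))])[:,:,::-1])
E
```

```text
t 14.4 tool d [42.1 -0.1 36.7]
eef [ 505.4 -354.   236.8] x [ 0.994 -0.105 -0.004] y [-0.105 -0.994 -0.002] z [-0.003  0.003 -1.   ]
[ 0.08095038 -0.56921461 -2.84028338]
```

View pics/w9.png

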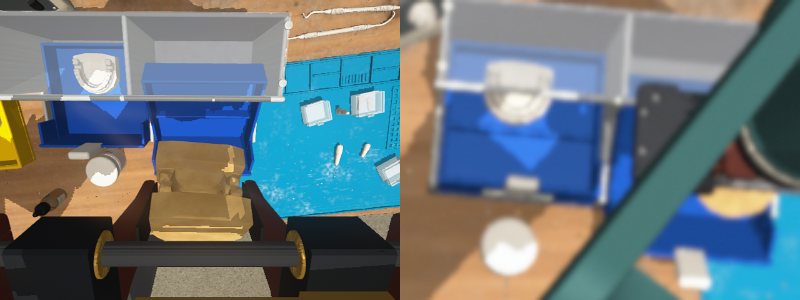

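The block is held and the bin looks empty. I'll estimate the block's tilt numerically, from its visible extent: v≈224–384 in the full wrist image.

```bash
cat >> h.py <<'E'
def blockpts(a,grip=(1.5,41),yoff=0):
    s=manip.observe(); r=R.from_quat(s["tool_rot"]).as_matrix(); G=s["eef_pos"]-19*r[:,2]
    X,Y,Z=r[:,0],-r[:,1],-r[:,2]; c=manip.calibration("wrist")
    bx=np.cos(a)*X+np.sin(a)*Z; bz=-np.sin(a)*X+np.cos(a)*Z
    out={}
    for n,(x,z) in dict(bb=(28.5,0),bt=(28.5,54),fb=(-28.5,0),ft=(-28.5,54)).items():
        for y in(-30.5,30.5):
            p=G+(x-grip[0])*bx+(z-grip[1])*bz+y*Y
            out[n+("R" if y<0 else "L")]=tuple(np.round(proj("wrist",p,c)).astype(int))+(round(p[2]-s["eef_pos"][2],1),)
    return out
E
python3 - <<'E'
from h import *
for a in(0,.2,.4,.65,.8): print(a,{k:tuple(map(float,v)) for k,v in blockpts(a).items()})
E
```

```text
0 {'bbR': (384.0, 243.0, -22.2), 'bbL': (260.0, 243.0, -22.0), 'btR': (408.0, 285.0, 31.8), 'btL': (238.0, 285.0, 32.0), 'fbR': (379.0, 345.0, -22.0), 'fbL': (265.0, 345.0, -21.8), 'ftR': (399.0, 417.0, 32.0), 'ftL': (247.0, 417.0, 32.2)}
0.2 {'bbR': (387.0, 231.0, -16.0), 'bbL': (257.0, 231.0, -15.9), 'btR': (410.0, 299.0, 36.9), 'btL': (236.0, 299.0, 37.1), 'fbR': (378.0, 326.0, -27.1), 'fbL': (265.0, 326.0, -27.0), 'ftR': (395.0, 410.0, 25.8), 'ftL': (250.0, 410.0, 26.0)}
0.4 {'bbR': (390.0, 222.0, -8.5), 'bbL': (254.0, 222.0, -8.3), 'btR': (413.0, 315.0, 41.3), 'btL': (234.0, 315.0, 41.5), 'fbR': (378.0, 307.0, -30.5), 'fbL': (266.0, 307.0, -30.3), 'ftR': (392.0, 401.0, 19.3), 'ftL': (252.0, 401.0, 19.5)}
0.65 {'bbR': (396.0, 215.0, 2.5), 'bbL': (249.0, 215.0, 2.6), 'btR': (414.0, 338.0, 45.6), 'btL': (232.0, 338.0, 45.7), 'fbR': (379.0, 284.0, -31.9), 'fbL': (265.0, 284.0, -31.7), 'ftR': (389.0, 387.0, 11.2), 'ftL': (255.0, 387.0, 11.4)}
0.8 {'bbR': (399.0, 214.0, 9.6), 'bbL': (246.0, 214.0, 9.7), 'btR': (415.0, 351.0, 47.3), 'btL': (232.0, 351.0, 47.5), 'fbR': (380.0, 272.0, -31.2), 'fbL': (264.0, 272.0, -31.0), 'ftR': (388.0, 378.0, 6.6), 'ftL': (257.0, 378.0, 6.7)}
```

Request:
{"op": "steer_hand", "data": {
  "segments": {"moves": [[0, 0, -15, 0, 0], [0, 1, -30, 0, 0], [0, 1, -30, 0, 0], [0, 1, -30, 0, 0], [0, 1, -30, 0, 0]]}
}}

```text
t: 14.97
eef_pos: [524.4, -218.8, 238.3]
tool_rot: [0.999, -0.053, -0.001, -0.001]
wrist_force: [0.9, -0.2, -2.5]
finger_gap: 0.697
grasp_force: 29.8
```

Request:
{"op": "steer_hand", "data": {
  "segments": {"moves": [[0, 1, -30, 0, 0], [0, 1, -30, 0, 0], [0, 0, -30, 0, 0], [0, 0, -30, 0, 0], [0, 0, -30, 0, 0]]}
}}

```text
t: 15.38
eef_pos: [541.9, -69.7, 238.5]
tool_rot: [0.999, -0.052, -0.001, -0.0]
wrist_force: [-0.4, 0.7, -3.7]
finger_gap: 0.695
grasp_force: 29.8
```

Request:
{"op": "steer_hand", "data": {
  "segments": {"moves": [[0, 0, -30, 0, 0], [0, 0, -30, 0, 0], [0, 0, -30, 0, 0], [0, 0, -30, 0, 0], [0, 0, -30, 0, 0]]}
}}

```text
t: 15.8
eef_pos: [557.4, 79.3, 238.5]
tool_rot: [0.999, -0.052, -0.001, -0.0]
wrist_force: [0.7, -0.6, -2.3]
finger_gap: 0.698
grasp_force: 29.8
```

Request:
{"op": "steer_hand", "data": {
  "segments": {"moves": [[0, 0, -30, 0, 0], [0, 0, -10, 0, 0], [0, 0, 0, 0, -0.086], [0, 0, 0, 0, 0], [0, 0, 0, 0, 0]]}
}}

```text
t: 16.22
eef_pos: [561.9, 116.8, 238.7]
tool_rot: [1.0, -0.01, -0.001, 0.0]
wrist_force: [-0.4, -0.7, -2.6]
finger_gap: 0.697
grasp_force: 29.8
```

```bash
python3 - <<'E'
from h import *
import cv2
delta([561,118,140]); 
w=manip.get_image("wrist"); h=cv2.cvtColor(w,cv2.COLOR_RGB2HSV)
cv2.imwrite("pics/w10.png",w[:,:,::-1])
for v in range(190,330,6):
    print(v,[ (tuple(int(k) for k in h[v,u])) for u in(290,322,350)])
E
```

```text
t 16.2167 tool d [-0.8 -1.2 98.7]
eef [561.9 116.8 238.7] x [ 1.    -0.021 -0.001] y [-0.021 -1.     0.   ] z [-0.001 -0.    -1.   ]
190 [(59, 152, 124), (62, 160, 124), (65, 172, 208)]
196 [(61, 155, 122), (62, 164, 123), (65, 171, 206)]
202 [(62, 161, 122), (62, 164, 123), (65, 171, 207)]
208 [(63, 166, 121), (63, 167, 122), (65, 172, 207)]
214 [(62, 166, 120), (63, 167, 122), (59, 155, 120)]
220 [(63, 168, 120), (63, 170, 120), (60, 154, 119)]
226 [(21, 136, 129), (63, 170, 120), (60, 158, 118)]
232 [(19, 
[... 190 characters left out ...]
 151, 127)]
256 [(19, 146, 133), (19, 149, 123), (18, 149, 125)]
262 [(19, 146, 129), (19, 148, 126), (18, 149, 130)]
268 [(18, 143, 130), (19, 151, 127), (19, 151, 128)]
274 [(18, 137, 134), (19, 142, 131), (19, 145, 134)]
280 [(19, 138, 137), (19, 141, 130), (20, 141, 136)]
286 [(18, 140, 131), (18, 143, 130), (19, 145, 132)]
292 [(18, 140, 129), (18, 146, 129), (19, 144, 124)]
298 [(18, 141, 125), (18, 138, 133), (18, 145, 118)]
304 [(18, 137, 130), (18, 143, 127), (18, 148, 112)]
310 [(17, 147, 123), (18, 148, 117), (19, 144, 108)]
316 [(18, 150, 122), (18, 150, 119), (18, 149, 118)]
322 [(18, 147, 125), (18, 146, 122), (18, 146, 122)]
328 [(18, 145, 128), (18, 144, 124), (18, 145, 123)]
```

Request:
{"op": "steer_hand", "data": {
  "segments": {"moves": [[0, -0.5, -1, 35, 0], [0, 0, 0, 38, 0], [0, 0, 0, 38, 0], [0, 0, 0, 36, 0], [0, 0, 0, 20, 0]]}
}}

```text
t: 16.68
eef_pos: [559.5, 116.6, 68.6]
tool_rot: [1.0, -0.011, -0.003, 0.0]
wrist_force: [0.0, -0.4, -1.6]
finger_gap: 0.694
grasp_force: 29.8
```

Request:
{"op": "steer_hand", "data": {
  "segments": {"moves": [[0, 0, 0, 5, 0], [0, 0, 0, 0, 0], [0, 0, 0, 0, 0], [0, 0, 0, 0, 0], [0, 0, 0, 0, 0]]}
}}

```text
t: 17.1
eef_pos: [563.8, 117.7, 69.2]
tool_rot: [1.0, -0.01, 0.002, -0.0]
wrist_force: [-0.1, -0.2, -1.5]
finger_gap: 0.696
grasp_force: 29.8
```

```bash
python3 - <<'E'
from h import *
import cv2
delta([561,118,60]); 
w=manip.get_image("wrist"); h=cv2.cvtColor(w,cv2.COLOR_RGB2HSV)
cv2.imwrite("pics/w11.png",w[:,:,::-1])
m=(h[:,:,0]<24)&(h[:,:,0]>13)&(h[:,:,1]>100)
for v in range(212,340,6):
    u=np.where(m[v,225:420])[0]+225; print(v,len(u),u[:1],u[-1:])
for a in(0,.2,.4,.65): print(a,{k:tuple(map(float,v)) for k,v in blockpts(a).items() if k[-1]=='R'})
E
```

```text
t 17.1 tool d [-2.9 -0.2  9.2]
eef [563.8 117.7  69.2] x [ 1.    -0.02   0.004] y [-0.02 -1.   -0.  ] z [ 0.004  0.    -1.   ]
212 41 [225] [419]
218 41 [225] [419]
224 43 [225] [419]
230 137 [225] [419]
236 172 [225] [419]
242 167 [225] [419]
248 165 [225] [419]
254 167 [225] [419]
260 173 [225] [419]
266 172 [225] [419]
272 170 [225] [419]
278 168 [225] [419]
284 165 [225] [419]
290 163 [225] [419]
296 165 [225] [419]
302 174 [244] [419]
308 178 [242] [419]
314 181 [239] [419]
320 184 [236] [419]
326 186 [234] [419]
332 189 [231] [419]
338 192 [228] [419]
0 {'bbR': (384.0, 243.0, -21.9), 'btR': (408.0, 285.0, 32.1), 'fbR': (379.0, 345.0, -22.1), 'ftR': (398.0, 417.0, 31.9)}
0.2 {'bbR': (387.0, 231.0, -15.7), 'btR': (410.0, 299.0, 37.2), 'fbR': (378.0, 326.0, -27.2), 'ftR': (395.0, 410.0, 25.7)}
0.4 {'bbR': (390.0, 222.0, -8.1), 'btR': (412.0, 315.0, 41.5), 'fbR': (378.0, 307.0, -30.5), 'ftR': (392.0, 401.0, 19.2)}
0.65 {'bbR': (395.0, 215.0, 2.8), 'btR': (414.0, 338.0, 45.7), 'fbR': (379.0, 285.0, -31.8), 'ftR': (389.0, 388.0, 11.1)}
```

Request:
{"op": "steer_hand", "data": {
  "segments": {"moves": [[0, -1, 0, 15, 0], [0, 0, 0, 10, 0], [0, 0, 0, 3, 0], [0, 0, 0, 0, 0], [0, 0, 0, 0, 0]]}
}}

```text
t: 17.57
eef_pos: [561.2, 117.8, 39.4]
tool_rot: [1.0, -0.01, -0.0, -0.0]
wrist_force: [-0.3, -0.8, -2.1]
finger_gap: 0.699
grasp_force: 29.8
```

Request:
{"op": "steer_hand", "data": {
  "segments": {"moves": [[0, 0.5, 0, 2, 0], [0, 0.5, 0, 2, 0], [0, 0, 0, 0, 0], [0, 0, 0, 0, 0]]}
}}

```text
t: 17.9
eef_pos: [565.2, 118.6, 37.9]
tool_rot: [1.0, -0.01, 0.003, -0.001]
wrist_force: [-0.1, 2.3, 14.0]
finger_gap: 0.701
grasp_force: 29.7
```

Request:
{"op": "steer_hand", "data": {
  "segments": {"moves": [[0, 0.5, 0, 2, 0], [0, 0.5, 0, 1, 0], [0, 0, 0, 0, 0], [0, 0, 0, 0, 0]]}
}}

```text
t: 18.23
eef_pos: [569.5, 119.4, 36.8]
tool_rot: [1.0, -0.01, 0.006, -0.002]
wrist_force: [1.4, 4.0, 22.8]
finger_gap: 0.69
grasp_force: 29.7
```

```bash
python3 - <<'E'
from h import *
import cv2
delta([561,118,30]); 
w=manip.get_image("wrist"); h=cv2.cvtColor(w,cv2.COLOR_RGB2HSV)
m=(h[:,:,0]<24)&(h[:,:,0]>13)&(h[:,:,1]>100)
print([(v,int(m[v,270:370].sum())) for v in range(215,262,3)])
E
```

```text
t 18.2333 tool d [-8.5  1.5  6.7]
eef [569.5 119.4  36.8] x [ 1.    -0.02   0.012] y [-0.02  -1.    -0.003] z [ 0.012  0.003 -1.   ]
[(215, 0), (218, 0), (221, 0), (224, 0), (227, 0), (230, 0), (233, 39), (236, 74), (239, 98), (242, 100), (245, 100), (248, 100), (251, 100), (254, 100), (257, 100), (260, 100)]
```

Contact is made and the block is rolling upright about its front edge. I'll keep guiding it down and forward.

Request:
{"op": "steer_hand", "data": {
  "segments": {"moves": [[0, 3, 0, 1, 0], [0, 3, 0, 1, 0], [0, 0, 0, 0, 0], [0, 0, 0, 0, 0]]}
}}

```text
t: 18.62
eef_pos: [576.4, 120.1, 35.0]
tool_rot: [1.0, -0.01, 0.007, -0.002]
wrist_force: [3.5, 7.7, 20.5]
finger_gap: 0.687
grasp_force: 29.8
```

Request:
{"op": "steer_hand", "data": {
  "segments": {"moves": [[0, 3, 0, 1, 0], [0, 2, 0, 1, 0], [0, 0, 0, 0, 0], [0, 0, 0, 0, 0]]}
}}

```text
t: 18.95
eef_pos: [581.5, 120.4, 33.0]
tool_rot: [1.0, -0.011, 0.007, -0.003]
wrist_force: [3.2, 8.6, 20.4]
finger_gap: 0.687
grasp_force: 29.8
```

```bash
python3 - <<'E'
from h import *
import cv2
delta([561,118,30]); 
w=manip.get_image("wrist"); h=cv2.cvtColor(w,cv2.COLOR_RGB2HSV)
m=(h[:,:,0]<24)&(h[:,:,0]>13)&(h[:,:,1]>100)
print([(v,int(m[v,270:370].sum())) for v in range(215,262,3)])
E
```

```text
t 18.95 tool d [-20.5   2.9   2.7]
eef [581.5 120.4  33. ] x [ 1.    -0.021  0.014] y [-0.021 -1.    -0.005] z [ 0.014  0.005 -1.   ]
[(215, 100), (218, 100), (221, 100), (224, 100), (227, 100), (230, 100), (233, 0), (236, 0), (239, 0), (242, 0), (245, 31), (248, 83), (251, 98), (254, 100), (257, 100), (260, 100)]
```

Request:
{"op": "steer_hand", "data": {
  "segments": {"moves": [[0, 2, 0, 1, 0], [0, 2, 0, 1, 0], [0, 0, 0, 0, 0], [0, 0, 0, 0, 0]]}
}}

```text
t: 19.33
eef_pos: [585.6, 120.5, 31.0]
tool_rot: [1.0, -0.011, 0.007, -0.003]
wrist_force: [3.8, 9.6, 18.8]
finger_gap: 0.678
grasp_force: 29.9
```

Request:
{"op": "steer_hand", "data": {
  "segments": {"moves": [[0, 1.5, 0, 1.5, 0], [0, 0, 0, 1, 0], [0, 0, 0, 0, 0], [0, 0, 0, 0, 0]]}
}}

```text
t: 19.67
eef_pos: [588.7, 120.4, 29.0]
tool_rot: [1.0, -0.011, 0.009, -0.003]
wrist_force: [6.6, 9.5, 19.8]
finger_gap: 0.679
grasp_force: 30.0
```

```bash
python3 - <<'E'
from h import *
import cv2
delta([561,118,30]); print(manip.observe()["moment"])
w=manip.get_image("wrist"); h=cv2.cvtColor(w,cv2.COLOR_RGB2HSV)
m=(h[:,:,0]<24)&(h[:,:,0]>13)&(h[:,:,1]>100)
print([(v,int(m[v,270:370].sum())) for v in range(215,272,3)])
for a in(-.1,0,.1,.2): print(a,{k:tuple(map(float,v)) for k,v in blockpts(a).items() if k[-1]=='R'})
E
```

```text
t 19.6667 tool d [-27.6   3.   -1.5]
eef [588.7 120.4  29. ] x [ 1.    -0.022  0.017] y [-0.022 -1.    -0.006] z [ 0.017  0.005 -1.   ]
[ 2.03220506 -0.70016495 -0.30245053]
[(215, 100), (218, 100), (221, 100), (224, 100), (227, 100), (230, 100), (233, 100), (236, 100), (239, 100), (242, 100), (245, 100), (248, 0), (251, 0), (254, 18), (257, 87), (260, 100), (263, 100), (266, 100), (269, 100)]
-0.1 {'bbR': (383.0, 250.0, -24.3), 'btR': (406.0, 279.0, 29.5), 'fbR': (379.0, 355.0, -19.5), 'ftR': (400.0, 419.0, 34.3)}
0 {'bbR': (384.0, 243.0, -21.7), 'btR': (408.0, 285.0, 32.3), 'fbR': (379.0, 345.0, -22.7), 'ftR': (398.0, 417.0, 31.3)}
0.1 {'bbR': (385.0, 237.0, -18.7), 'btR': (409.0, 292.0, 34.9), 'fbR': (378.0, 336.0, -25.4), 'ftR': (397.0, 414.0, 28.2)}
0.2 {'bbR': (387.0, 231.0, -15.4), 'btR': (410.0, 299.0, 37.3), 'fbR': (378.0, 326.0, -27.7), 'ftR': (395.0, 410.0, 25.1)}
```

Request:
{"op": "steer_hand", "data": {
  "segments": {"moves": [[0, -1, 0, -1, 0], [0, 0, 0, 0, 0], [0.74, 0, 0, 0, 0], [0.78, 0, 0, 0, 0], [0.78, 0, 0, 0, 0]]}
}}

```text
t: 20.13
eef_pos: [578.3, 117.3, 24.9]
tool_rot: [1.0, -0.01, -0.0, 0.0]
wrist_force: [-0.5, 0.0, 0.4]
finger_gap: 0.775
grasp_force: 0.0
```

```bash
python3 - <<'E'
from h import *
import cv2
delta([561,118,30]); print(manip.observe()["moment"])
w=manip.get_image("wrist"); h=cv2.cvtColor(w,cv2.COLOR_RGB2HSV); cv2.imwrite("pics/w12.png",w[:,:,::-1])
m=(h[:,:,0]<24)&(h[:,:,0]>13)&(h[:,:,1]>100)
r=m[:,270:370].sum(1); print([(v,int(r[v])) for v in range(215,290,3)])
c=manip.calibration("wrist")
for v in(245,250,255,260): print(v,ray("wrist",320,v,8,c).round(1))
E
```

```text
t 20.1333 tool d [-17.3  -0.4  -5.1]
eef [578.3 117.3  24.9] x [ 1.    -0.019 -0.001] y [-0.019 -1.     0.   ] z [-0.001 -0.    -1.   ]
[-0.01021187  0.04793812 -0.02151189]
[(215, 100), (218, 100), (221, 100), (224, 100), (227, 100), (230, 84), (233, 95), (236, 100), (239, 100), (242, 100), (245, 100), (248, 100), (251, 100), (254, 100), (257, 100), (260, 100), (263, 100), (266, 100), (269, 100), (272, 100), (275, 100), (278, 100), (281, 100), (284, 100), (287, 100)]
245 [605.6 117.6   8. ]
250 [603.  117.7   8. ]
255 [600.5 117.7   8. ]
260 [598.  117.8   8. ]
```

Request:
{"op": "steer_hand", "data": {
  "segments": {"moves": [[0.78, 0, 0, -10, 0], [0.78, 0, 0, -25, 0], [0.78, 0, 0, -35, 0], [0.78, 0, 0, -38, 0], [0.78, 0, 0, -38, 0]]}
}}

```text
t: 20.6
eef_pos: [577.5, 117.1, 172.1]
tool_rot: [1.0, -0.01, -0.001, 0.0]
wrist_force: [1.3, -0.0, 0.3]
finger_gap: 0.778
grasp_force: 0.0
```

Request:
{"op": "steer_hand", "data": {
  "segments": {"moves": [[0.78, -25, 0, -10, 0], [0.78, -25, 0, 0, 0], [0.78, 0, 0, 0, 0], [0.78, 0, 0, 0, 0]]}
}}

```text
t: 20.93
eef_pos: [527.1, 118.3, 181.3]
tool_rot: [1.0, -0.009, -0.0, 0.0]
wrist_force: [-0.3, -0.2, 0.2]
finger_gap: 0.78
grasp_force: 0.0
```

```bash
python3 - <<'E'
from h import *
import cv2
c=manip.calibration("wrist"); delta([561,118,30])
w=manip.get_image("wrist"); h=cv2.cvtColor(w,cv2.COLOR_RGB2HSV); cv2.imwrite("pics/w13.png",w[:,:,::-1])
g=(h[:,:,0]>50)&(h[:,:,0]<75)&(h[:,:,1]>120)
y=(h[:,:,0]<24)&(h[:,:,0]>12)&(h[:,:,1]>60)
# char map
for v in range(0,340,10): print("%3d "%v+"".join("G" if g[v,u] else "y" if y[v,u] else "P" if 24<=h[v,u,0]<34 and h[v,u,1]>150 else "." for u in range(120,520,6)))
X=np.array([1,-.019,0]);Y=np.array([.019,1,0]);B=np.array([582,118,8.])
for cx in(575,582):
  B[0]=cx; print(cx,[tuple(np.round(proj("wrist",B+x*X+yy*Y+[0,0,z],c)).astype(int)) for x,yy,z in((28.5,30,0),(28.5,-30,0),(28.5,30,54),(28.5,-30,54),(-28.5,0,54),(-28.5,0,0))])
print("pad",[tuple(np.round(proj("wrist",np.array([561,118,8])+x*X+yy*Y,c)).astype(int)) for x,yy in((50,45),(50,-45),(-50,45),(-50,-45))])
E
```

```text
t 20.9333 tool d [ 34.   -0.4 151.3]
eef [527.1 118.3 181.3] x [ 1.    -0.019 -0.001] y [-0.019 -1.     0.   ] z [-0.001 -0.    -1.   ]
  0 .....yyyyyyyyyyyyyyyyyyyyyyyyyyyyyyyyyyyyyyyyyyyyyyyyyyy.yyyyyyyyyy
 10 .....yyyyyyyyyyyyyyyyyyyyyyyyyyyyyyyyyyyyyyyyyyyyyyyyy.yyyyy.yy.yyy
 20 ......yyyyyyyyyyyyyyyyyyyyyyyyyyyyyyyyyyyyyyyyyyyyyyyyyyyyyyyyyyyyy
 30 ......yyyyyyyyyyyyyyyyyyyyyyyyyyyyyyyyyyyyyyyyyyyyyyyyyyyyyyyyyyyyy
 40 y.....yyyyyyyyyyyyyyyyyyyyyyyyyyyyyyyyyyyyyyyyyyyyyyyyyyyyyyyyyyyyy
 50 y.y.y.yyyyyyyyyyyyyyyyyyyyyyyyyyyyyyyyyyyyyyyyyyyyyyyyyyyyyyyyyyyyy
 60 ....yyyyyyyyyyyyyyyyyyyyyyyyyyyyyyyyyyyyyyyyyyyyyyyyyyyyyyyyyyyyyyy
 70 .......yyyyyyyyyyyyyyyyyyyyyyyyyyyyyyyyyyyyyyyyyyyyyyyyyyyyyyyyyyyy
 80 .y..yyyyyyyyyyyyyyyyyyyyyyyyyyyyyyyyyyyyyyyyyyyyyyyyyyyyyyyyyyyyyyy
 90 .y.....yyyyyyyyyyyyyyyyyyyyyyyyy
[... 1590 characters left out ...]
.....yyyyyyyy.yyyyyyyyyyyyyyy
320 .....y..yyy.yy....yyyyyyyyyyyyyyyyy.........yyyyyy...yyyyyyyyyyyyyy
330 ...y..y..yyyy....yyyyyyyyyyyyyyyyy..........yyyyyy....yyyyyyyyyyyyy
575 [(np.int64(284), np.int64(135)), (np.int64(356), np.int64(135)), (np.int64(277), np.int64(136)), (np.int64(363), np.int64(136)), (np.int64(320), np.int64(216)), (np.int64(320), np.int64(203))]
582 [(np.int64(283), np.int64(126)), (np.int64(356), np.int64(126)), (np.int64(277), np.int64(125)), (np.int64(363), np.int64(125)), (np.int64(320), np.int64(207)), (np.int64(320), np.int64(195))]
pad [(np.int64(266), np.int64(125)), (np.int64(375), np.int64(125)), (np.int64(270), np.int64(242)), (np.int64(370), np.int64(242))]
```

The block stands upright on the pad, but about 27 mm behind its centre. I'll measure it precisely, then regrasp upright and shift it.

```bash
python3 - <<'E'
from h import *
import cv2
c=manip.calibration("wrist"); w=manip.get_image("wrist"); h=cv2.cvtColor(w,cv2.COLOR_RGB2HSV)
g=(h[:,:,0]>45)&(h[:,:,0]<75)&(h[:,:,1]>120)
for v in(140,155,170): 
    u=np.where(g[v,250:390])[0]+250; i=np.argmax(np.diff(u)); print(v,"pad",u[0],u[-1],"block",u[i],u[i+1], ray("wrist",(u[i]+u[i+1])/2,v,62,c).round(1), ray("wrist",(u[0]+u[-1])/2,v,8,c).round(1), "w",(ray("wrist",u[i],v,62,c)-ray("wrist",u[i+1],v,62,c))[1])
for u in(310,315,320,325):
    v=np.where(g[150:300,u])[0]+150; print(u,v[0],v[-1],ray("wrist",u,v[0],62,c).round(1),ray("wrist",u,v[-1],8,c).round(1))
for u in (272,368): v=np.where(g[80:300,u])[0]+80; print("pad col",u,v[0],v[-1],ray("wrist",u,v[0],8,c).round(1),ray("wrist",u,v[-1],8,c).round(1))
delta([585,119,60])
E
```

```text
140 pad 266 371 block 273 359 [602.  120.4  62. ] [600.6 118.8   8. ] w 59.96235935345344
155 pad 266 371 block 273 358 [591.8 121.   62. ] [588.4 119.    8. ] w 59.91071709758306
170 pad 267 370 block 275 356 [581.3 121.2  62. ] [576.  119.3   8. ] w 57.720093660414165
310 198 240 [561.3 125.7  62. ] [514.3 128.1   8. ]
315 199 240 [560.5 122.   62. ] [514.2 123.7   8. ]
320 198 240 [561.2 118.4  62. ] [514.1 119.2   8. ]
325 198 240 [561.1 114.7  62. ] [514.1 114.7   8. ]
pad col 272 125 240 [613.2 156.8   8. ] [515.  162.2   8. ]
pad col 368 125 240 [611.7  77.9   8. ] [513.3  76.2   8. ]
t 21.0333 tool d [ 55.9  -1.8 120.9]
eef [529.  118.3 180.9] x [ 1.    -0.019  0.   ] y [-0.019 -1.    -0.   ] z [ 0.  0. -1.]
```

Request:
{"op": "steer_hand", "data": {
  "segments": {"moves": [[0.82, 28, -1.5, 0, 0], [0.82, 28, -1.5, 0, 0], [0.82, 0, 0, 30, 0], [0.82, 0, 0, 35, 0], [0.82, 0, 0, 35, 0]]}
}}

```text
t: 21.45
eef_pos: [587.1, 120.2, 79.7]
tool_rot: [1.0, -0.01, 0.001, -0.0]
wrist_force: [0.0, -0.8, 0.1]
finger_gap: 0.822
grasp_force: 0.0
```

Request:
{"op": "steer_hand", "data": {
  "segments": {"moves": [[0.82, 0, 0, 35, 0], [0.82, 0, 0, 10, 0], [0.82, 0, 0, 5, 0], [0.82, 0, 0, 0, 0], [0.82, 0, 0, 0, 0]]}
}}

```text
t: 21.87
eef_pos: [586.3, 120.4, 32.0]
tool_rot: [1.0, -0.01, 0.001, -0.0]
wrist_force: [0.8, 0.4, 0.6]
finger_gap: 0.819
grasp_force: 0.0
```

```bash
python3 -c "
from h import *
delta([585,120.5,26]);print(manip.observe()['wrist_force'])"
```

```text
t 21.8667 tool d [-1.3 -0.1  6. ]
eef [586.3 120.4  32. ] x [ 1.    -0.019  0.002] y [-0.019 -1.    -0.   ] z [ 0.002  0.    -1.   ]
[0.78836231 0.41694252 0.56640269]
```

Request:
{"op": "steer_hand", "data": {
  "segments": {"moves": [[0.82, 0, 0, 5, 0], [0.65, 0, 0, 0, 0], [0, 0, 0, 0, 0], [0, 0, 0, 0, 0], [0, 0, 0, 0, 0]]}
}}

```text
t: 22.28
eef_pos: [585.5, 120.3, 26.8]
tool_rot: [1.0, -0.01, 0.001, -0.0]
wrist_force: [-0.6, -0.9, 5.8]
finger_gap: 0.676
grasp_force: 29.9
```

Request:
{"op": "steer_hand", "data": {
  "segments": {"moves": [[0, 0, 0, 0, 0], [0, 0, 0, -3, 0], [0, 0, 0, -3, 0], [0, 0, 0, 0, 0], [0, 0, 0, 0, 0]]}
}}

```text
t: 22.7
eef_pos: [584.5, 120.3, 31.8]
tool_rot: [1.0, -0.01, -0.0, -0.0]
wrist_force: [-0.8, 0.4, -2.3]
finger_gap: 0.679
grasp_force: 29.9
```

Request:
{"op": "steer_hand", "data": {
  "segments": {"moves": [[0, -7, 0, 0, 0], [0, -7, 0, 0, 0], [0, -6, 1, 0, 0], [0, -5, 1, 0, 0], [0, 0, 0, 0, 0]]}
}}

```text
t: 23.12
eef_pos: [557.4, 118.6, 31.5]
tool_rot: [1.0, -0.009, -0.001, 0.0]
wrist_force: [-0.8, -0.4, -1.8]
finger_gap: 0.677
grasp_force: 29.9
```

Request:
{"op": "steer_hand", "data": {
  "segments": {"moves": [[0, 0, 0, 2, 0], [0, 0, 0, 2, 0], [0, 0, 0, 0, 0], [0, 0, 0, 1, 0], [0, 0, 0, 0, 0]]}
}}

```text
t: 23.53
eef_pos: [560.1, 118.8, 26.9]
tool_rot: [1.0, -0.01, 0.0, -0.0]
wrist_force: [0.0, -0.1, 0.5]
finger_gap: 0.676
grasp_force: 29.9
```

```bash
python3 -c "
from h import *
delta([560,118.5,26])"
```

```text
t 23.5333 tool d [-0.1  0.3  0.9]
eef [560.1 118.8  26.9] x [ 1.    -0.019  0.   ] y [-0.019 -1.    -0.   ] z [ 0.  0. -1.]
```

Touchdown. Release gently, lift and check.

Request:
{"op": "steer_hand", "data": {
  "segments": {"moves": [[0, 0, 0, 0.5, 0], [0.74, 0, 0, 0, 0], [0.82, 0, 0, 0, 0], [0.82, 0, 0, 0, 0], [0.82, 0, 0, 0, 0]]}
}}

```text
t: 23.95
eef_pos: [559.7, 118.8, 26.2]
tool_rot: [1.0, -0.01, 0.0, -0.0]
wrist_force: [0.6, -0.8, -0.4]
finger_gap: 0.818
grasp_force: 0.0
```

Request:
{"op": "steer_hand", "data": {
  "segments": {"moves": [[0.82, 0, 0, -10, 0], [0.82, 0, 0, -25, 0], [0.82, 0, 0, -38, 0], [0.82, 0, 0, -40, 0], [0.82, 0, 0, -40, 0]]}
}}

```text
t: 24.37
eef_pos: [559.0, 118.7, 181.3]
tool_rot: [1.0, -0.01, -0.0, -0.0]
wrist_force: [1.5, -0.6, 0.3]
finger_gap: 0.816
grasp_force: 0.0
```

Request:
{"op": "steer_hand", "data": {
  "segments": {"moves": [[0.82, -12, 0, -25, 0], [0.82, -12, 0, -20, 0], [0.82, 0, 0, 0, 0], [0.82, 0, 0, 0, 0]]}
}}

```text
t: 24.7
eef_pos: [536.1, 119.4, 226.0]
tool_rot: [1.0, -0.009, 0.002, -0.0]
wrist_force: [0.5, 0.8, -0.8]
finger_gap: 0.82
grasp_force: 0.0
```

```bash
python3 - <<'E'
from h import *
import cv2
c=manip.calibration("wrist"); w=manip.get_image("wrist"); h=cv2.cvtColor(w,cv2.COLOR_RGB2HSV)
cv2.imwrite("pics/w14.png",w[:,:,::-1])
g=(h[:,:,0]>45)&(h[:,:,0]<75)&(h[:,:,1]>120)
ys,xs=np.where(g[:,200:450]); print("pad box",xs.min()+200,xs.max()+200,ys.min(),ys.max())
for v in range(int(ys.min())+10,int(ys.max()),15):
    u=np.where(g[v,220:430])[0]+220; i=np.argmax(np.diff(u)); print(v,u[0],u[-1],"block",u[i],u[i+1],ray("wrist",u[i],v,62,c).round(1),ray("wrist",u[i+1],v,62,c).round(1))
for u in(310,320,330):
    v=np.where(g[100:330,u])[0]+100; i=np.argmax(np.diff(v)); print(u,v[0],v[i],v[i+1],v[-1],ray("wrist",u,v[i+1],62,c).round(1),ray("wrist",u,v[-1],8,c).round(1),ray("wrist",u,v[i],8,c).round(1))
delta([440,-351,200])
E
```

```text
pad box 273 367 135 236
145 274 366 block 274 275 [605.8 156.2  62. ] [605.8 155.4  62. ]
160 274 366 block 300 335 [593.5 135.4  62. ] [593.  106.7  62. ]
175 275 365 block 284 356 [581.6 149.1  62. ] [580.5  89.4  62. ]
190 275 365 block 283 355 [569.2 150.5  62. ] [568.   90.1  62. ]
205 276 364 block 285 353 [556.4 149.4  62. ] [555.3  91.7  62. ]
220 276 364 block 297 343 [543.2 139.7  62. ] [542.5 100.2  62. ]
235 277 364 block 277 278 [530.2 157.5  62. ] [530.2 156.7  62. ]
310 135 158 227 236 [536.8 128.7  62. ] [514.3 130.6   8. ] [591.4 128.6   8. ]
320 135 158 229 236 [534.9 120.1  62. ] [514.1 120.4   8. ] [591.3 119.    8. ]
330 135 159 227 236 [536.5 111.5  62. ] [513.9 110.3   8. ] [590.1 109.5   8. ]
t 24.75 tool d [-86.7 472.   24.4]
eef [535.7 119.2 224.6] x [ 1.    -0.019  0.001] y [-0.019 -1.    -0.   ] z [ 0.001  0.    -1.   ]
```

The models stand upright at about (563,120), and the pad centre is (563.5,119). Next I shut the bin by pushing the tab from its front with closed fingers.

Request:
{"op": "steer_hand", "data": {
  "segments": {"moves": [[0, -8, 20, 0, 0], [0, -8, 29, 0, 0], [0, -8, 29, 0, 0], [0, -8, 29, 0, 0], [0, -8, 29, 0, 0]]}
}}

```text
t: 25.17
eef_pos: [491.9, -17.0, 222.4]
tool_rot: [1.0, -0.009, -0.002, -0.0]
wrist_force: [0.1, 1.0, 0.3]
finger_gap: 0.481
grasp_force: 0.0
```

Request:
{"op": "steer_hand", "data": {
  "segments": {"moves": [[0, -8, 29, 0, 0], [0, -8, 29, 0, 0], [0, -8, 29, 0, 0], [0, -8, 29, 0, 0], [0, -8, 29, 0, 0]]}
}}

```text
t: 25.58
eef_pos: [449.1, -161.3, 222.6]
tool_rot: [1.0, -0.01, -0.001, -0.001]
wrist_force: [0.5, 0.5, 0.8]
finger_gap: 0.096
grasp_force: 0.0
```

Request:
{"op": "steer_hand", "data": {
  "segments": {"moves": [[0, -8, 29, 0, 0], [0, -8, 29, 0, 0], [0, -8, 29, 0, 0], [0, -8, 29, 0, 0], [0, -8, 29, 0, 0]]}
}}

```text
t: 26.0
eef_pos: [406.4, -305.4, 222.4]
tool_rot: [1.0, -0.01, -0.001, -0.001]
wrist_force: [0.8, 0.6, 0.3]
finger_gap: 0.009
grasp_force: 0.0
```

Request:
{"op": "steer_hand", "data": {
  "segments": {"moves": [[0, -8, 29, 0, 0], [0, -8, 15, 0, 0], [0, 0, 0, 0, 0.086], [0, 0, 0, 0, 0], [0, 0, 0, 0, 0]]}
}}

```text
t: 26.42
eef_pos: [390.1, -347.7, 222.6]
tool_rot: [0.999, -0.052, -0.001, -0.001]
wrist_force: [-0.4, 0.5, -0.4]
finger_gap: 0.007
grasp_force: 0.0
```

```bash
python3 - <<'E'
from h import *
delta([400.5,-347.3,85])
c=manip.calibration("wrist");w=manip.get_image("wrist")
X=np.array([.9945,-.105,0]);H=np.array([500,-357.8,12.]);a=.65
for s in(112,75):
    q=proj("wrist",H+s*(-np.sin(a)*X+np.cos(a)*np.array([0,0,1])),c);print(q)
q=proj("wrist",H+100*(-np.sin(a)*X+np.cos(a)*np.array([0,0,1])),c)
m=(w.min(2)>185)&(w.max(2).astype(int)-w.min(2)<40); v0,u0=int(q[1]),int(q[0]); s=m[v0-40:v0+50,u0-40:u0+40]; ys,xs=np.where(s); print("white",ys.min()+v0-40,ys.max()+v0-40,xs.min()+u0-40,xs.max()+u0-40,s.sum())
E
```

```text
t 26.4167 tool d [ 10.6  -1.2 137.6]
eef [ 390.1 -347.7  222.6] x [ 0.995 -0.104 -0.002] y [-0.104 -0.995 -0.002] z [-0.002  0.003 -1.   ]
(np.float64(319.4977613513211), np.float64(183.64584316234505))
(np.float64(319.60772229862613), np.float64(149.75300975347025))
white 140 186 302 333 264
```

Request:
{"op": "steer_hand", "data": {
  "segments": {"moves": [[0, 0, 0, 30, 0], [0, 0, 0, 38, 0], [0, 0, 0, 38, 0], [0, 0, 0, 31, 0], [0, 0, 0, 0, 0]]}
}}

```text
t: 26.88
eef_pos: [387.8, -343.6, 81.9]
tool_rot: [0.999, -0.051, -0.004, -0.004]
wrist_force: [-1.1, 0.3, -0.3]
finger_gap: 0.006
grasp_force: 0.0
```

Request:
{"op": "steer_hand", "data": {
  "segments": {"moves": [[0, 12, 0, 0, 0], [0, 8, 0, 0, 0], [0, 6, 0, 0, 0], [0, 6, 0, 0, 0], [0, 6, 0, 0, 0]]}
}}

```text
t: 27.3
eef_pos: [427.8, -352.2, 89.7]
tool_rot: [0.999, -0.052, -0.001, 0.001]
wrist_force: [-8.7, 0.6, 6.7]
finger_gap: 0.009
grasp_force: 4.5
```

Request:
{"op": "steer_hand", "data": {
  "segments": {"moves": [[0, 6, 0, 0, 0], [0, 6, 0, 0, 0], [0, 6, 0, 0, 0], [0, 6, 0, 0, 0], [0, 6, 0, 0, 0]]}
}}

```text
t: 27.72
eef_pos: [459.5, -356.0, 89.9]
tool_rot: [0.999, -0.052, 0.001, 0.001]
wrist_force: [-4.4, 0.1, 3.2]
finger_gap: 0.004
grasp_force: 2.2
```

```bash
python3 -c "
from h import *
delta([485.1,-356.2,85])"
```

```text
t 27.7167 tool d [25.4 -2.5  4.9]
eef [ 459.5 -356.    89.9] x [ 0.995 -0.104  0.002] y [-0.104 -0.995  0.002] z [ 0.001 -0.002 -1.   ]
```

Request:
{"op": "steer_hand", "data": {
  "segments": {"moves": [[0, 5, 0, 0, 0], [0, 5, 0, 0, 0], [0, 5, 0, 0, 0], [0, 5, 0, 0, 0], [0, 0, 0, 0, 0]]}
}}

```text
t: 28.13
eef_pos: [479.7, -357.7, 87.4]
tool_rot: [0.999, -0.052, 0.001, 0.0]
wrist_force: [0.4, -0.2, -0.7]
finger_gap: 0.0
grasp_force: 0.0
```

Request:
{"op": "steer_hand", "data": {
  "segments": {"moves": [[0, 3, 0, 0, 0], [0, 3, 0, 0, 0], [0, 0, 0, 0, 0]]}
}}

```text
t: 28.38
eef_pos: [481.4, -357.5, 87.1]
tool_rot: [0.999, -0.052, -0.003, -0.001]
wrist_force: [-11.5, -0.4, 9.5]
finger_gap: 0.004
grasp_force: 5.7
```

Request:
{"op": "steer_hand", "data": {
  "segments": {"moves": [[0, 3, 0, 0, 0], [0, 0, 0, 0, 0]]}
}}

```text
t: 28.55
eef_pos: [481.4, -357.5, 87.1]
tool_rot: [0.999, -0.052, -0.005, -0.001]
wrist_force: [-20.5, -1.3, 15.2]
finger_gap: 0.006
grasp_force: 10.2
```

```bash
python3 -c "
from h import *
delta([485.1,-356.2,85])"
```

```text
t 28.55 tool d [ 3.6 -1.7  2.1]
eef [ 481.4 -357.5   87.1] x [ 0.995 -0.104 -0.011] y [-0.104 -0.995 -0.001] z [-0.011  0.002 -1.   ]
```

Force climbs with no motion, so the bin is at the shut stop. Back off, lift and verify against the first top picture.

Request:
{"op": "steer_hand", "data": {
  "segments": {"moves": [[0, 2, 0, 0, 0], [0, 0, 0, 0, 0], [0, -15, 0, 0, 0], [0, -30, 0, 0, 0], [0, -25, 0, -20, 0]]}
}}

```text
t: 28.97
eef_pos: [417.4, -349.3, 104.4]
tool_rot: [0.999, -0.052, -0.002, -0.002]
wrist_force: [-0.5, 0.4, -0.0]
finger_gap: 0.003
grasp_force: 0.0
```

Request:
{"op": "steer_hand", "data": {
  "segments": {"moves": [[0, 0, 0, -35, 0], [0, 0, 0, -38, 0], [0, 0, 0, -38, 0], [0, 0, 0, 0, 0], [0, 0, 0, 0, 0]]}
}}

```text
t: 29.38
eef_pos: [421.4, -352.7, 220.7]
tool_rot: [0.999, -0.053, 0.003, 0.002]
wrist_force: [0.1, 1.1, 0.2]
finger_gap: 0.006
grasp_force: 0.0
```

```bash
python3 - <<'E'
from h import *
import cv2
delta([0,0,0]); c=manip.calibration("wrist")
w=manip.get_image("wrist"); X=np.array([.9945,-.105,0]);Y=np.array([.105,.9945,0]);H=np.array([500,-357.8,12.])
h=cv2.cvtColor(w,cv2.COLOR_RGB2HSV)
m=(w.min(2)>185)&(w.max(2).astype(int)-w.min(2)<40)
for H1,n in((H,"R"),(H+149*Y,"L")):
  for a in(0,.06): print(n,a,"pred tab top back/front",[np.round(proj("wrist",H1+s*(np.cos(a)*X+np.sin(a)*np.array([0,0,1]))+112*(-np.sin(a)*X+np.cos(a)*np.array([0,0,1])),c),1) for s in(5,-5)])
  q=proj("wrist",H1+[0,0,112],c); v0,u0=map(int,(q[1],q[0])); s=m[v0-30:v0+30,max(u0-30,0):u0+30]; ys,xs=np.where(s); print("white",ys.min()+v0-30,ys.max()+v0-30,np.median(xs)+max(u0-30,0),s.sum())
blue=(h[:,:,0]>105)&(h[:,:,0]<122)&(h[:,:,1]>150)
for y in(-50,-35,35,50,100,114,184,199):
  q=proj("wrist",H+y*Y+[0,0,75],c); u=int(q[0])
  if 0<=u<640:
    b=np.where(blue[:260,u])[0]; print(y,"pred wall v",round(q[1],1),"lowest blue",b[-1])
E
```

```text
t 29.3833 tool d [-457.3 -307.3  217.1]
eef [ 421.4 -352.7  220.7] x [ 0.994 -0.105  0.005] y [-0.105 -0.994  0.004] z [ 0.005 -0.004 -1.   ]
R 0 pred tab top back/front [array([315.7, 124.9]), array([315.8, 141.2])]
R 0.06 pred tab top back/front [array([315.8, 135.9]), array([315.8, 151.9])]
white 131 138 315.0 246
L 0 pred tab top back/front [array([ 81., 125.]), array([ 83.7, 141.4])]
L 0.06 pred tab top back/front [array([ 82.7, 136. ]), array([ 85.9, 152.1])]
white 127 141 96.0 142
-50 pred wall v 132.9 lowest blue 134
-35 pred wall v 132.9 lowest blue 135
35 pred wall v 133.0 lowest blue 134
50 pred wall v 133.0 lowest blue 133
100 pred wall v 133.0 lowest blue 133
114 pred wall v 133.0 lowest blue 133
184 pred wall v 133.0 lowest blue 126
199 pred wall v 133.1 lowest blue 132
```

Request:
{"op": "steer_hand", "data": {
  "segments": {"moves": [[0.5, 0, 0, 0, 0], [0.5, 0, 0, 0, 0], [0.5, 0, 0, 0, 0], [0.5, 0, 0, 0, 0], [0.5, 0, 0, 0, 0]]}
}}

```text
t: 29.85
eef_pos: [419.3, -350.8, 217.4]
tool_rot: [0.999, -0.053, -0.001, -0.001]
wrist_force: [-0.5, 0.9, -0.2]
finger_gap: 0.346
grasp_force: 0.0
```

```bash
python3 -c "
from workcell import manip
print(manip.finish_job())"
```

```text
the job is handed in; nothing more can be done
None
```

The job is handed in at 29.9 s, with no verdict returned: by my camera checks the yellow models stand upright within about 2 mm of the pad's centre, the right bin is shut, and the bottle stands aside at about (410, −90).

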